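# Pack a hardness reference block in its dowelled carrier

## Robot

A 6-joint arm with a two-finger parallel gripper is mounted at the origin on a cart in front of the work surface, level with it; the furniture and walls round the work are solid. World frame = base frame: x ahead of the robot, y to its left, z up, the work surface at z = 0. Lengths are in mm, angles in degrees, forces in N, time in s.
With the tool pointing down it reaches from about 350 to 850 mm from the base axis. Payload 8.1 kg.
Tool frame: the origin (TCP) lies at the very end of the fingers, on their centre line; the grasp point (between the pads) lies 19 mm behind it (r.grip_depth is the distance from the TCP to the grasp point, in mm); z points along the fingers, y is the direction in which the jaws open and shut (so a half turn about z gives the same grasp; the last joint's range is limited). The gripper opens to 85 mm and grips with 20 to 120 N. Pads are 22 mm wide; open, the fingers measure 114 mm over their backs; the gripper's body (76 mm by 85 mm) begins 54 mm behind the grasp point. The pads swing forward as they close: fully open they stand 13 mm farther back than shut.
Start: joints at [-71.07, 7.471, 85.268, -0, 87.261, -4.893], TCP at [242.373, -548.872, 231.292] pointing down, gripper open.
Joint ranges: [-169.43, 169.43], [-51.17, 129.36], [1.28, 143.12], [-76.62, 256.62], [0, 156.53], [-152.29, 152.29]. Speed limits (degrees/s): [136.94, 136.94, 159.86, 180, 180, 180].

## Interface

Orientations are given as [roll, pitch, yaw] about the fixed x, y, z axes, in that order (R = Rz(yaw) Ry(pitch) Rx(roll)).
In Python, from bench import status, viewer, hand_in, r gives the robot as it stands.
- The arm moves only by the shell command python3 -m crank 'ROWS' [OPENING] [FORCE]. ROWS is a JSON object of lists of equal length, an entry for each row: "slide": the shift along the tool's x, y, z in m, a list of three; "twist": the turn about the tool's z in rad. A call has 1 to 8 rows; each row shifts and turns the commanded pose from where the row before left it, along the tool's axes as they then stand; what a row does not reach is not made up. A row lasts 1/10 s, in which the tool goes at most 50 mm and 8.59 degrees, less where a joint would pass 70% of its speed; a pose out of reach is approached as far as the arm can. A call with a gripper value outside its range is refused whole. OPENING is the closure, from 0 (fully open) to 1 (shut), set as the call begins (- or left out, the last holds). The fingers move at their own pace and stop on an object; FORCE is the grip in N (left out, the last holds). Time passes only in rows, so rows that do not move let the fingers close. It gives the time, the measured TCP pose, the force and the opening at its end, in the units of the state.
- status.sense(): the state, without advancing time (a new reading comes with each control period).
- viewer.snapshot(name): name is "scene" or "top" or "wrist"; returns a dict with "img" (480x640x3 uint8, red, green, blue), "fx", "fy", "cx", "cy" (pixels), "R" (3x3) and "t" (3): a world point X has camera coordinates R X + t; the wrist camera has in their place "hand_eye" (4x4, takes a point from camera to tool coordinates, whose origin is the TCP and whose axes are the flange's). Camera axes: x right, y down, z forward; pixel columns grow to the right and rows downward; lengths in mm; the calibration is good to about 2 mm. A picture is of the moment at which its call begins: read the wrist's pose just before it. There is no depth.
- hand_in(): hands the job in, once; it reports no verdict.
The state is a dict: "time": time; "joint_pos": joint angles; "qd": joint speeds; "joint_efforts": joint torques, N m; "tool_pos": TCP position; "tcp_rot": TCP orientation; "ft_force": force on the tool from outside, world axes, zero at the start; "wrist_torque": the same for the moment, N m; "finger_gap": finger opening in mm.
Only numpy, scipy, OpenCV 4.12 (cv2) and the standard library are available. Lean on these libraries where they do the work, as an engineer would, in place of code of your own. Each camera call takes 0.05 s, during which the arm holds its last target.

## Task

Pack the larger of the two round steel reference blocks for calibration: lay it flat in the nest of the carrier, between the four studs, then lower the cover plate in the gripper (do not drop it) over both dowel pins until it lies flat on the shoulders. Swing the clamp arm fully across the end of the plate, then turn the number wheel until 5 stands in the middle of its window. Leave the smaller block, the bottle, the swab jar and the mug where they stand.

Things in the scene. Friction and masses are not known exactly. Their poses are not given: they have to be found in the camera images.
- nest (a point): Centre of the nest floor, on top of the carrier's aluminium base (135 x 302 x 12 mm, fixed), 12 mm above the bench. x across the carrier (away from the robot at yaw 0), y along it to the number wheel, z up. Four studs 8 mm thick, 8 mm high at x, y = +-28.5 mm leave about 4 mm play round the larger block; open to both x sides for the fingers.
- pin_a (a point): Foot of the dowel pin at the clamp end, on its shoulder: nest frame x 0, y -60, z 16 mm. Axes as the nest. Pin 14 mm thick, 26 mm high, the top 12 mm a rounded nose. Dark shoulder 90 x 34 x 16 mm (x, y, z), its top level with this point; the plate rests on both shoulders. With the plate home its handle centre is at x = y = 0, z = 65 mm of the nest frame.
- pin_b (a point): Foot of the like dowel pin at the number-wheel end, on the other shoulder: nest frame x 0, y +60, z 16 mm.
- big_block_mid (a point): Centre (half-way up) of the larger plain steel disc, 64 mm in diameter, 13 mm thick, about 0.32 kg, lying flat on the bench left of the carrier. z is up.
- small_block_mid (a point): Centre (half-way up) of the smaller plain steel disc, 50 mm in diameter, 10 mm thick; not wanted, stays where it is. The two discs may change places.
- cover_handle (a point): Centre of the cover plate's black handle bar (14 mm wide in x, 84 long in y, 14 high), 49 mm above the plate's underside, 41 above its top, on posts at y = +-33 mm. Aluminium plate 90 x 190 x 8 mm (x, y, z), about 0.45 kg, with two through holes 15.5 mm wide at x 0, y = +-60 mm; either way round fits. Starts flat on the bench, right of the carrier.
- clamp_pivot (a point): Upright pivot axis of the clamp arm, at mid-thickness of the arm: nest frame x 60, y -84, z 31.5 mm. The flat steel arm (18 mm wide, 10 mm thick, 76 mm long from here) swings level, its underside 2.5 mm above the top of the seated plate.
- clamp_handle (a point): Middle of the black upright grip near the free end of the clamp arm: round, 18 mm thick, 36 mm high (18 mm above and below this point), 65 mm from the pivot axis, 60.5 mm above the nest floor.
- clamp_arm (a joint): Angle of the clamp arm: 0 = parked, pointing along the nest's -y, clear of the plate; grows clockwise seen from above to a stop at 1.6, where it points along the nest's -x across the end of the plate (1.57 = square across). Stays where it is left; about 1.5 N at the grip moves it.
- wheel_knob (a point): Middle of the round black ribbed knob of the number wheel, on its upright axis: 38 mm in diameter, 34 mm high (17 mm above and below this point); nest frame x 0, y 141, z 57 mm. The top of its grey 84 x 84 mm housing is 2 mm below the knob's lower edge.
- window (a point): Middle of the 17 x 17 mm window in the top of the number wheel's housing, 29 mm from the knob's axis on the nest's -x side; one number of the white wheel shows in it.
- number_wheel (a joint): Angle of the number wheel: grows as the knob turns clockwise seen from above; number n stands in the middle of the window at n x 0.6283 rad (0 to 9, stops at 0 and 5.65), so 5 is at 3.14. Light friction (0.05 N m), stays where it is left.
- swab_jar: Clear jar of swabs, 68 mm in diameter, 82 mm high, behind the carrier; origin at its underside. Leave alone.
- cleaner: Brown bottle, 54 mm in diameter, 132 mm high, behind the carrier; origin at its underside. Leave alone.
- mug: White spotted mug, 78 mm wide, 93 mm high, on the right; origin at its underside. Leave alone.

How it is judged:
By the outcome, as a careful person would: the job done as asked, in the order asked, and still so for the second after the job is handed in, with the robot touching nothing.
It also fails if it takes over 72 s, if anything falls off the work surface, if the arm or the gripper's body presses on something with over 40 N, if the wrist force passes 120 N, or if a joint passes its speed limit or range.

## Working session

There is one attempt and no reset: what is moved stays moved. The work goes in short steps, Python scripts to look and compute and a shell command to move; the robot and the scene stay as the last step left them, time stands still between calls to the robot, and variables do not carry over. Pictures are saved under pics/ and viewed, and the job is handed in when it is done.

```bash
ls; mkdir -p pics
python3 - <<'E'
from bench import status, viewer, r
import cv2
print(status.sense())
for n in ("scene","top","wrist"):
    s=viewer.snapshot(n); cv2.imwrite(f"pics/{n}0.png",s["img"][:,:,::-1])
    print(n,{k:(v if not hasattr(v,'tolist') else v.tolist()) for k,v in s.items() if k!="img"})
E
```

```text
pics
{'time': 0.0, 'joint_pos': array([-7.10696014e+01,  7.51519392e+00,  8.53299334e+01, -4.94011546e-04,
        8.72632491e+01, -4.89269117e+00]), 'qd': array([ 0.02329676, -0.07054633, -0.00173836, -0.06373798,  0.05328547,
       -0.01693803]), 'joint_efforts': array([-8.69612850e-04, -5.69404328e+01, -5.00553453e+01, -1.47732367e-04,
        1.50866818e-02,  7.95137225e-05]), 'tool_pos': array([ 242.18544259, -548.33228622,  230.23729006]), 'tcp_rot': array([-1.79891976e+02, -8.75179986e-03,  2.38231056e+01]), 'ft_force': array([0.10693358, 0.32577792, 0.94591082]), 'wrist_torque': array([0.02706204, 0.04637527, 0.00395798]), 'finger_gap': 85.40760129289848}
scene {'fx': 509.06430307799957, 'fy': 509.06430307799957, 'cx': 320.97783081344386, 'cy': 245.21948591557012, 'R': [[0.7140343984762868, -0.6998101186554758, -0.020510378348935], [-0.3931948652068311, -0.3766032564062931, -0.8387894761137373], [0.5792690875297849, 0.6069891144753625, -0.5440694249273945]], 't': [-486.19551251258997, 228.7026442015836, 1535.6625674678978]}
top {'fx': 569.6259848714317, 'fy': 569.6259848714317, 'cx': 316.06235364378784, 'cy': 242.62344041841666, 'R': [[0.0037696115117458935, -0.9999093744608707, 0.012924120640146454], [-0.9813663830363825, -0.006181960624430024, -0.19204636317547621], [0.19210885527517826, -0.011959357345131153, -0.981300749768771]], 't': [-159.7475595808462, 554.4628551618202, 1549.90407792499]}
wrist {'fx': 419.1868444461545, 'fy': 419.1868444461545, 'cx': 314.4674636015406, 'cy': 237.87872839156904, 'hand_eye': [[0.0007673736597627159, -0.9462909041879423, -0.323315535953397, 83.39058445331902], [0.999999703662976, 0.0007461199121570453, 0.00018968140789416585, 0.23767914377037513], [6.17383683007147e-05, -0.3233155856995496, 0.9462911963196796, -142.27946377485895], [0.0, 0.0, 0.0, 1.0]]}
```

View pics/scene0.png

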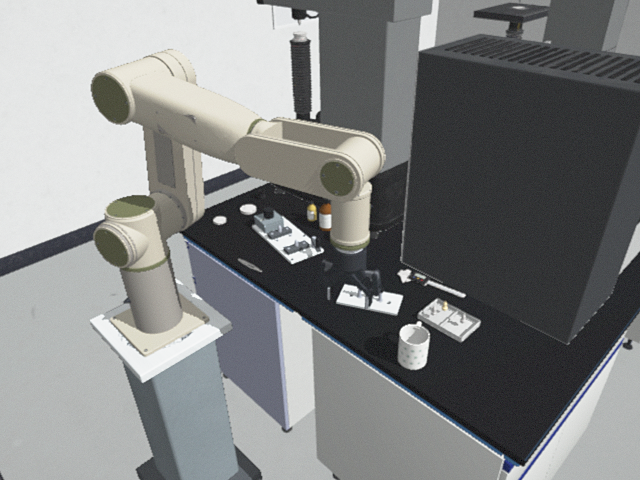

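View pics/top0.png

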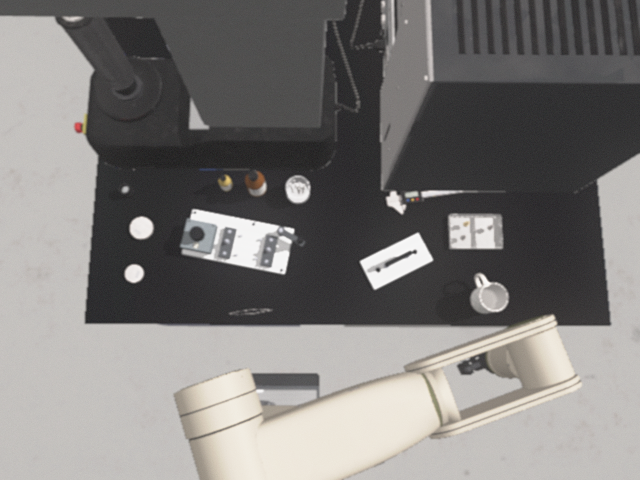

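Run:
```python
import cv2
a=cv2.imread('pics/top0.png'); 
cv2.imwrite('pics/topc1.png',cv2.resize(a[170:370,60:330],None,fx=2.9,fy=2.9,interpolation=cv2.INTER_CUBIC))
cv2.imwrite('pics/topc2.png',cv2.resize(a[170:400,240:500],None,fx=2.6,fy=2.6,interpolation=cv2.INTER_CUBIC))
```

```text
(no output)
```

View crops.

View pics/topc1.png

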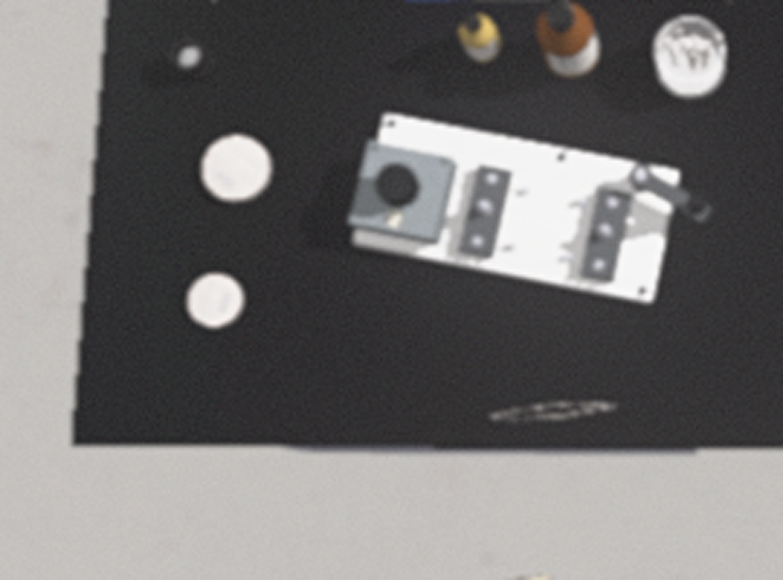

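View pics/topc2.png

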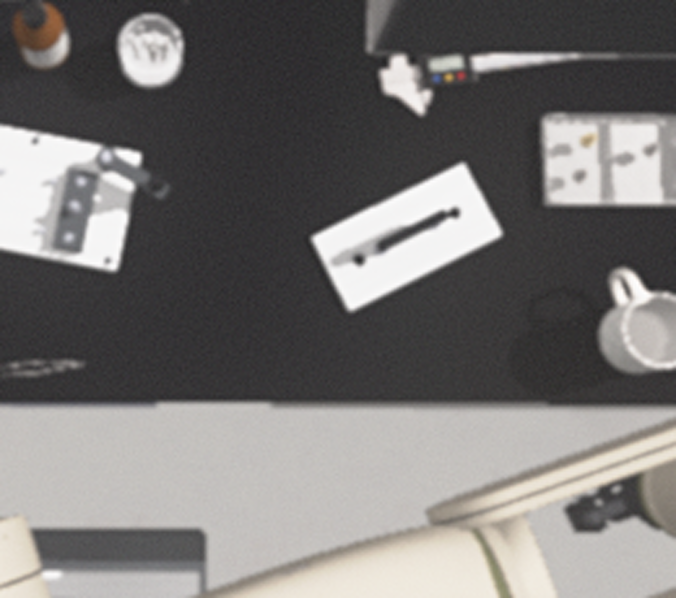

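View pics/wrist0.png

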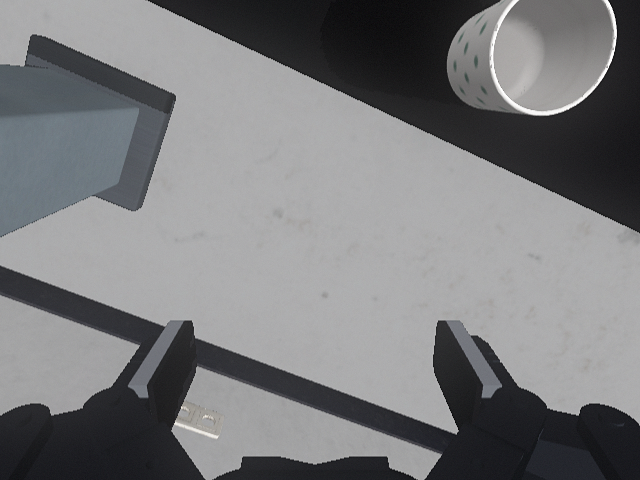

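```bash
cat > h.py <<'E'
import numpy as np, cv2
from scipy.spatial.transform import Rotation as Ro
from bench import status, viewer, r
def cam(s,st=None):
    """returns C (world), Rwc"""
    if 'R' in s:
        R=np.array(s['R']); t=np.array(s['t']); return -R.T@t, R.T
    H=np.array(s['hand_eye']); Rt=Ro.from_euler('xyz',st['tcp_rot'],degrees=True).as_matrix()
    return np.array(st['tool_pos'])+Rt@H[:3,3], Rt@H[:3,:3]
def p2w(c,C,Rw,px,z):
    d=Rw@np.array([(px[0]-c['cx'])/c['fx'],(px[1]-c['cy'])/c['fy'],1.]); return C+d*(z-C[2])/d[2]
def w2p(c,C,Rw,X):
    v=(np.array(X)-C)@Rw; return np.array([c['fx']*v[...,0]/v[...,2]+c['cx'],c['fy']*v[...,1]/v[...,2]+c['cy']]).T
import pickle
def snap(name,fn):
    st=status.sense(); s=viewer.snapshot(name); C,Rw=cam(s,st)
    cv2.imwrite(f'pics/{fn}.png',s['img'][:,:,::-1]); c={k:s[k] for k in('fx','fy','cx','cy')}
    pickle.dump((c,C,Rw,st),open(f'pics/{fn}.pkl','wb')); return c,C,Rw,st
def load(fn): return pickle.load(open(f'pics/{fn}.pkl','rb'))
def tool(): 
    st=status.sense(); print('t',round(st['time'],2),'tcp',st['tool_pos'].round(1),'yaw',st['tcp_rot'].round(2),'F',st['ft_force'].round(1),'gap',round(st['finger_gap'],1),'q',st['joint_pos'].round(1)); return st
def go(st,X,yaw=None):
    """tool-frame delta (mm) from current pose to world X; twist deg"""
    Rt=Ro.from_euler('xyz',st['tcp_rot'],degrees=True).as_matrix()
    print('slide mm',(Rt.T@(np.array(X)-st['tool_pos'])).round(1), 'twist deg', None if yaw is None else round(-(yaw-st['tcp_rot'][2]+180)%360-180,2))
E
python3 - <<'E'
from h import *
c,C,Rw,st=snap('top','top1')
a=lambda x,y:(60+x/2.9,170+y/2.9); b=lambda x,y:(240+x/2.6,170+y/2.6)
P=lambda n,p,z:print(n,p2w(c,C,Rw,p,z).round(1))
P('big',a(236,168),10);P('small',a(215,300),8)
P('c1',a(383,113),12);P('c2',a(680,170),12);P('c3',a(653,302),12)
P('knobtop',a(397,184),86)
P('pinb',a(486,206),50);P('pina',a(606,230),50)
P('piv',a(640,175),50);P('grip',a(703,209),82)
P('h1',b(358,260),56);P('h2',b(456,212),56)
for p in((314,237),(465,163),(502,235),(350,311)):P('pl',b(*p),8)
P('mug',b(650,330),90);P('jar',a(690,60),80);P('bot',a(560,20),120)
E
```

```text
big [604.3 349.3  10. ]
small [471.4 362.2   8. ]
c1 [661.5 204.9  12. ]
c2 [604.7 -94.6  12. ]
c3 [471.2 -69.5  12. ]
knobtop [572.9 172.7  86. ]
pinb [559.2  92.6  50. ]
pina [536.2 -24.5  50. ]
piv [591.  -56.6  50. ]
grip [ 551.3 -118.8   82. ]
h1 [ 478.2 -329.4   56. ]
h2 [ 531.2 -436.4   56. ]
pl [ 510.7 -286.7    8. ]
pl [ 595.8 -457.3    8. ]
pl [ 514.2 -496.     8. ]
pl [ 428.6 -325.4    8. ]
mug [ 401.2 -629.3   90. ]
jar [ 699.3 -104.9   80. ]
bot [726.2  18.2 120. ]
```

```bash
python3 -m crank '{"slide":[[0.02,-0.0164,0],[0.0355,-0.0291,0],[0.0355,-0.0291,0],[0.0355,-0.0291,0],[0.0355,-0.0291,0],[0.0355,-0.0291,0],[0.0355,-0.0291,0],[0.0355,-0.0291,0]],"twist":[0,0,0,0,0,0,0,0]}' 0
python3 -m crank '{"slide":[[0.0355,-0.0291,0],[0.0355,-0.0291,0],[0.0355,-0.0291,0],[0.0355,-0.0291,0],[0.0355,-0.0291,0],[0.0355,-0.0291,0],[0.0355,-0.0291,0],[0.0355,-0.0291,0]],"twist":[0,0,0,0,0,0,0,0]}'
python3 -m crank '{"slide":[[0.0155,-0.0127,0],[0,0,0],[0,0,0],[0,0,0],[0,0,0],[0,0,0],[0,0,0],[0,0,0]],"twist":[-0.1,-0.145,-0.145,-0.145,-0.145,-0.145,-0.14,0]}'
python3 -c "
from h import *
tool(); snap('wrist','w1')"
```

```text
time: 1.0
tool_pos: [399.5, -237.3, 231.3]
tcp_rot: [180.0, -0.0, 23.8]
ft_force: [1.0, 0.0, 0.2]
finger_gap: 85.5
time: 1.8
tool_pos: [565.3, 90.6, 231.2]
tcp_rot: [180.0, -0.0, 23.8]
ft_force: [0.1, -0.5, -0.4]
finger_gap: 85.3
time: 2.6
tool_pos: [573.8, 106.5, 231.0]
tcp_rot: [-180.0, 0.0, 79.2]
ft_force: [0.1, -0.8, -0.0]
finger_gap: 85.5
t 2.6 tcp [573.8 106.5 231. ] yaw [-1.7997e+02  1.0000e-02  7.9250e+01] F [ 0.1 -0.8 -0. ] gap 85.5 q [ 5.5  5.  88.   0.  87.1 16.2]
```

View pics/w1.png

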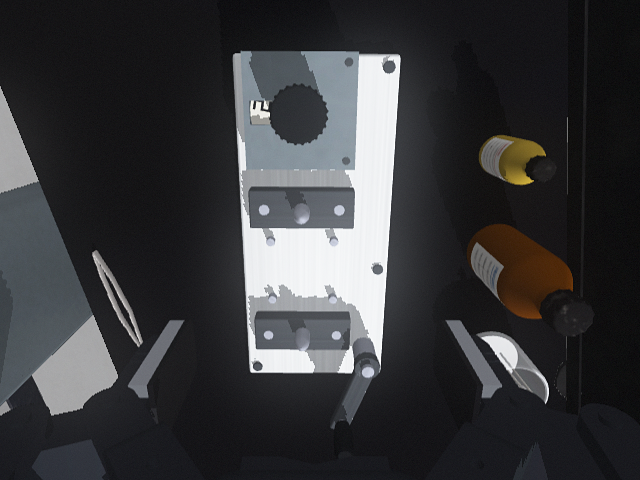

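```bash
python3 -c "
import cv2
a=cv2.imread('pics/w1.png')
cv2.imwrite('pics/w1c.png',cv2.resize(a[175:385,225:405],None,fx=3,fy=2.8,interpolation=cv2.INTER_CUBIC))
cv2.imwrite('pics/w1d.png',cv2.resize(a[45:175,225:405],None,fx=4,fy=4,interpolation=cv2.INTER_CUBIC))"
```

```text
(no output)
```

View pics/w1c.png

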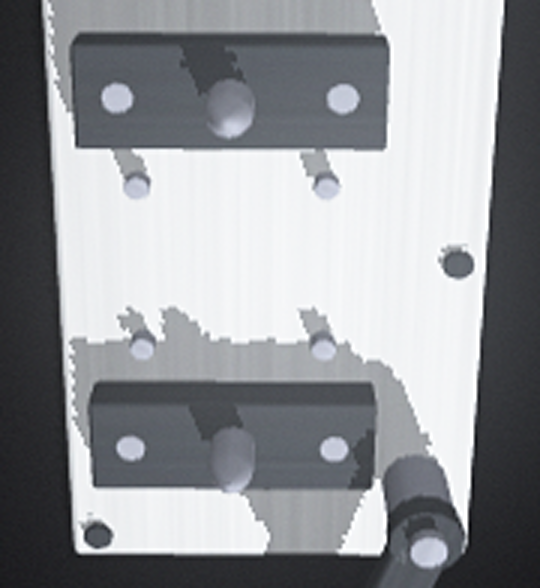

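View pics/w1d.png

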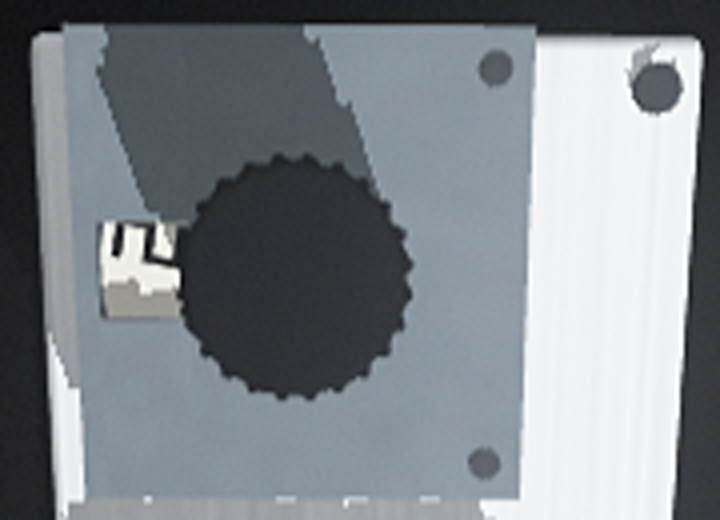

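```bash
cat > fit.py <<'E'
from h import *
from scipy.optimize import least_squares
def fit(fn,pts,x0,zb=True):
    c,C,Rw,st=load(fn); N=np.array([p[0] for p in pts],float); U=np.array([p[1] for p in pts],float)
    def f(q):
        a=np.radians(q[2]); R=np.array([[np.cos(a),-np.sin(a),0],[np.sin(a),np.cos(a),0],[0,0,1]])
        return (w2p(c,C,Rw,N@R.T+[q[0],q[1],q[3] if len(q)>3 else 0])-U).ravel()
    s=least_squares(f,x0); print('fit',s.x.round(2)); print(s.fun.reshape(-1,2).round(1).tolist()); return s.x
E
python3 - <<'E'
from fit import *
a=lambda x,y:(225+x/3,175+y/2.8)
pts=[((-28.5,28.5,8),a(136,187)),((28.5,28.5,8),a(325,187)),((-28.5,-28.5,8),a(142,348)),((28.5,-28.5,8),a(323,348)),
((-45,77,16),a(73,45)),((45,77,16),a(387,45)),((45,43,16),a(387,148)),((-45,43,16),a(77,148)),
((-45,-43,16),a(92,403)),((45,-43,16),a(374,403)),((45,-77,16),a(374,487)),((-45,-77,16),a(95,487)),((0,141,74),(298.8,114.3))]
fit('w1',pts,[548,34,-10.8,12]);q=fit('w1',pts,[548,34,-10.8])
fit('w1',[(np.add(p,[0,0,12]),u) for p,u in pts],[548,34,-10.8])
E
```

```text
fit [550.14  39.44 -10.84  11.33]
[[0.2, 0.2], [0.9, 0.4], [0.1, -0.0], [0.5, 0.1], [-1.2, -0.4], [1.3, -0.1], [-0.1, 1.7], [-0.6, 1.4], [-1.2, -1.8], [1.3, -1.6], [0.2, -0.2], [-0.7, -0.4], [-0.4, 0.3]]
fit [549.05  35.62 -10.82]
[[1.2, 0.2], [-0.1, 0.3], [1.0, -1.8], [-0.4, -1.6], [0.5, 1.3], [-0.5, 1.5], [-1.7, 2.0], [1.0, 1.8], [0.2, -4.0], [-0.2, -3.9], [-1.2, -3.3], [0.7, -3.5], [-0.3, 5.5]]
fit [550.2   39.67 -10.84]
[[0.2, 0.2], [0.9, 0.4], [0.1, 0.1], [0.5, 0.2], [-1.3, -0.5], [1.4, -0.2], [0.0, 1.6], [-0.7, 1.4], [-1.3, -1.6], [1.3, -1.4], [0.3, 0.0], [-0.8, -0.2], [-0.4, -0.0]]
```

```bash
python3 -m crank '{"slide":[[0.0348,-0.0023,0.005],[0.0348,-0.0023,0.0155],[0.0348,-0.0023,0.0155],[0.0348,-0.0023,0.0155],[0.0348,-0.0023,0.0155],[0.0348,-0.0023,0.0155],[0.0348,-0.0023,0.0275],[0,0,0]],"twist":[0,0,0,0,0,0,0,0]}'
python3 -c "
from h import *
tool(); snap('wrist','w2')"
```

```text
time: 3.45
tool_pos: [600.5, 351.6, 114.7]
tcp_rot: [-179.6, 0.2, 79.1]
ft_force: [-1.2, 0.3, -1.3]
finger_gap: 85.1
t 3.45 tcp [600.5 351.6 114.7] yaw [-179.58    0.22   79.05] F [-1.2  0.3 -1.3] gap 85.1 q [26.1 26.8 74.5  0.1 79.2 37. ]
```

View pics/w2.png

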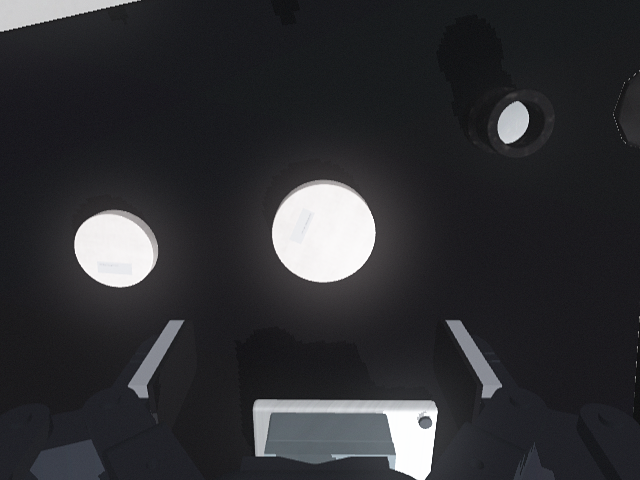

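```bash
python3 -c "
import cv2
a=cv2.imread('pics/w2.png')
cv2.imwrite('pics/w2c.png',cv2.resize(a[165:295,255:395],None,fx=4,fy=4,interpolation=cv2.INTER_CUBIC))
from h import *
c,C,Rw,st=load('w2')
for p in((323,234),(275.5,234),(373,234),(323,187),(323,282)):print(p2w(c,C,Rw,p,13).round(1))
tool()"
```

```text
[605.5 352.7  13. ]
[576.9 358.1  13. ]
[635.6 347.   13. ]
[610.9 381.4  13. ]
[599.6 320.9  13. ]
t 3.5 tcp [601.6 349.9 117. ] yaw [-179.7     0.21   79.05] F [-0.2 -1.3 -0.2] gap 85.6 q [26.  26.6 74.5  0.  79.3 36.9]
```

View pics/w2c.png

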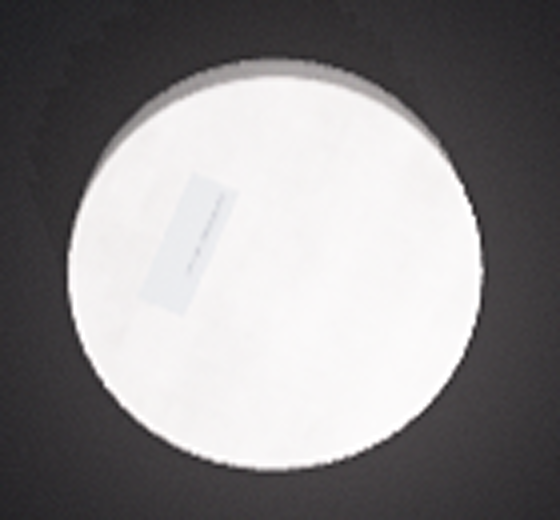

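```bash
python3 -m crank '{"slide":[[0,0,0],[0,0,0]],"twist":[0,0]}'; python3 -c "
from h import *
tool(); c,C,Rw,st=snap('wrist','w3'); tool()
g=cv2.imread('pics/w3.png',0); m=(g>215).astype('uint8'); n,l,s,ce=cv2.connectedComponentsWithStats(m)
for i in range(1,n):
  if s[i,4]>2000: print(s[i],ce[i].round(1),p2w(c,C,Rw,ce[i],13).round(1))
go(status.sense(),[606,352.5,-4],79.16)"
```

```text
time: 3.7
tool_pos: [605.2, 348.0, 123.1]
tcp_rot: [179.9, -0.1, 79.0]
ft_force: [0.6, 0.5, 0.5]
finger_gap: 85.6
t 3.7 tcp [605.2 348.  123.1] yaw [ 1.7988e+02 -7.0000e-02  7.8970e+01] F [0.6 0.5 0.5] gap 85.6 q [25.7 26.1 74.4 -0.  79.3 36.7]
t 3.75 tcp [605.3 348.  123.3] yaw [ 1.7986e+02 -8.0000e-02  7.8980e+01] F [-0.   0.6  0.9] gap 85.2 q [25.7 26.1 74.4 -0.  79.3 36.7]
[ 263  178  101   96 7520] [313.3 225.3] [605.9 353.4  13. ]
[  70  208   78   72 4285] [108.4 243.3] [475.2 366.6  13. ]
[ 373  398   54   82 2805] [401.9 433.7] [640.2 178.8  13. ]
slide mm [  4.4  -0.5 127.4] twist deg -0.18
```

```bash
python3 -m crank '{"slide":[[0.0047,-0.0005,0.02],[0,0,0.03],[0,0,0.03],[0,0,0.02],[0,0,0.01],[0,0,0],[0,0,0]],"twist":[-0.003,0,0,0,0,0,0]}' 0 30
python3 -c "
from h import *
tool(); snap('wrist','w4')"
```

```text
time: 4.45
tool_pos: [605.7, 353.5, 13.2]
tcp_rot: [179.9, -0.1, 79.2]
ft_force: [0.3, -0.0, 0.3]
finger_gap: 85.4
t 4.45 tcp [605.7 353.5  13.2] yaw [ 1.7989e+02 -8.0000e-02  7.9240e+01] F [ 0.3 -0.   0.3] gap 85.4 q [26.1 33.  77.3 -0.  69.6 36.8]
```

View pics/w4.png

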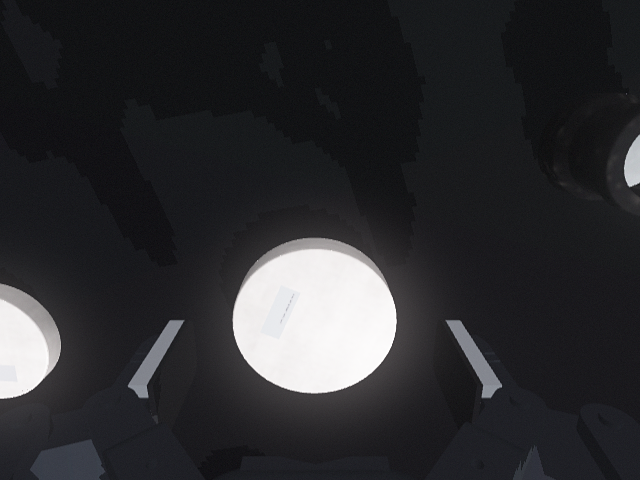

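```bash
python3 -c "
from h import *
c,C,Rw,st=load('w4')
print(p2w(c,C,Rw,(315,321),13).round(1))"
python3 -m crank '{"slide":[[0,0,0.01],[0,0,0.007],[0,0,0],[0,0,0]],"twist":[0,0,0,0]}' 0 30
python3 -m crank '{"slide":[[0,0,0],[0,0,0],[0,0,0],[0,0,0],[0,0,0],[0,0,0]],"twist":[0,0,0,0,0,0]}' 1 40
python3 -c "
from h import *
tool(); snap('wrist','w5')"
```

```text
[606.2 354.1  13. ]
time: 4.9
tool_pos: [604.0, 353.3, -6.3]
tcp_rot: [-179.9, 0.0, 79.3]
ft_force: [-1.2, -0.3, 0.3]
finger_gap: 85.4
time: 5.5
tool_pos: [605.1, 353.8, -4.9]
tcp_rot: [179.9, -0.0, 79.3]
ft_force: [0.7, 0.9, 5.6]
finger_gap: 62.2
t 5.5 tcp [605.1 353.8  -4.9] yaw [ 1.7994e+02 -5.0000e-02  7.9290e+01] F [0.7 0.9 5.6] gap 62.2 q [26.1 34.3 77.6  0.  68.1 36.8]
```

View pics/w5.png

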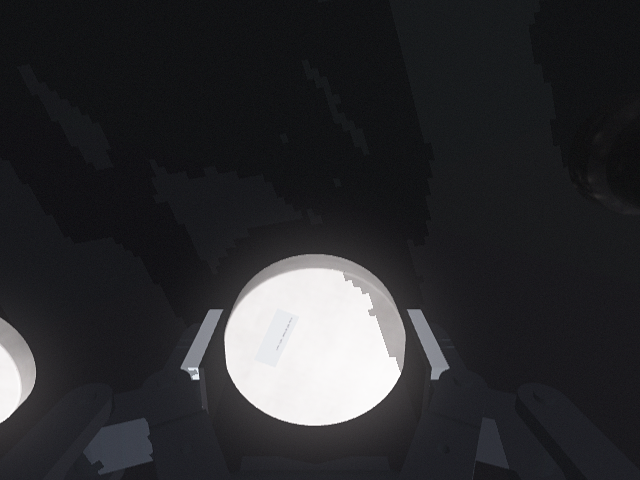

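```bash
python3 -m crank '{"slide":[[0,0,-0.005],[0,0,-0.015],[0,0,-0.03],[0,0,-0.03],[0,0,-0.03],[0,0,-0.03],[0,0,-0.01],[0,0,0]],"twist":[0,0,0,0,0,0,0,0]}' 1 60
python3 -c "
from h import *
st=tool(); snap('wrist','w6'); go(st,[550.2,39.5,145],79.16)"
```

```text
time: 6.35
tool_pos: [605.6, 354.0, 146.8]
tcp_rot: [179.8, -0.1, 79.3]
ft_force: [0.6, 0.3, -3.8]
finger_gap: 61.5
t 6.35 tcp [605.6 354.  146.8] yaw [ 1.7982e+02 -1.4000e-01  7.9290e+01] F [ 0.6  0.3 -3.8] gap 61.5 q [26.1 25.5 72.6 -0.  81.6 36.8]
slide mm [-319.3    4.     1.1] twist deg 0.13
```

View pics/w6.png

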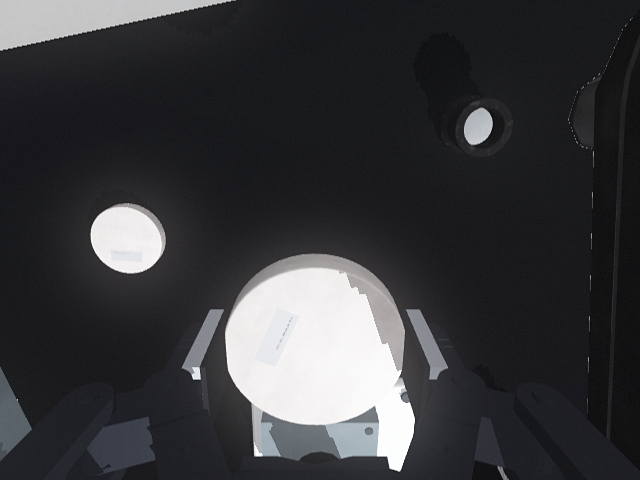

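```bash
python3 -m crank '{"slide":[[-0.0193,0.0005,0],[-0.045,0.0005,0],[-0.05,0.0005,0],[-0.05,0.0005,0],[-0.05,0.0005,0],[-0.05,0.0005,0],[-0.037,0.0005,0],[-0.018,0.0005,0]],"twist":[0,0,0,0,0,0,0,0]}'
python3 -m crank '{"slide":[[0,0,0.02],[0,0,0.03],[0,0,0.03],[0,0,0.01],[0,0,0],[0,0,0]],"twist":[0.002,0,0,0,0,0]}'
python3 -c "
from h import *
st=tool(); snap('wrist','w7'); go(st,[550,39.3,7],79.16)"
```

```text
time: 7.2
tool_pos: [546.5, 35.8, 141.3]
tcp_rot: [-179.7, 0.1, 79.1]
ft_force: [0.9, 0.4, -2.5]
finger_gap: 61.7
time: 7.8
tool_pos: [549.1, 39.1, 54.5]
tcp_rot: [-180.0, 0.0, 79.2]
ft_force: [0.2, 0.3, -3.8]
finger_gap: 61.5
t 7.8 tcp [549.1  39.1  54.5] yaw [-179.98    0.     79.18] F [ 0.2  0.3 -3.8] gap 61.5 q [ -1.3   9.  102.9   0.   68.1   9.6]
slide mm [ 0.4  0.8 47.5] twist deg 0.02
```

View pics/w7.png

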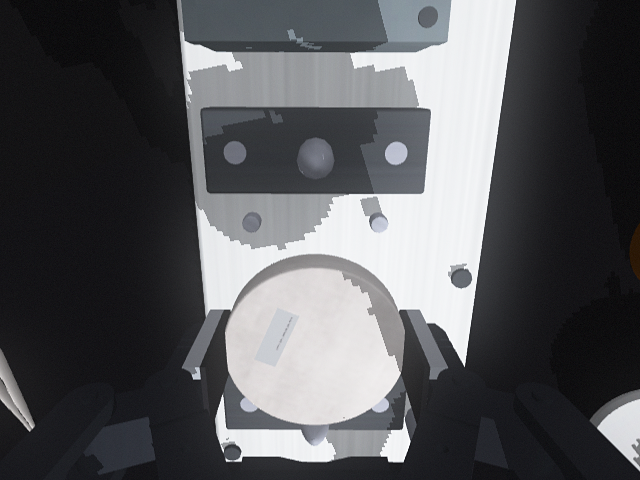

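```bash
python3 - <<'E'
from fit import *
pts=[((-28.5,28.5,20),(252,221)),((28.5,28.5,20),(379,222)),((-45,77,28),(202,108)),((45,77,28),(430,109)),((45,43,28),(424,192)),((-45,43,28),(207,192))]
fit('w7',pts,[550,39,-10.8])
E
python3 -c "
import cv2
a=cv2.imread('pics/w7.png')
cv2.imwrite('pics/w7c.png',cv2.resize(a[95:245,190:440],None,fx=3,fy=3,interpolation=cv2.INTER_CUBIC))"
```

```text
fit [550.    40.6  -10.95]
[[-1.3, 0.8], [1.2, 0.2], [-3.1, -1.4], [3.0, -1.6], [1.2, 2.1], [-1.0, 1.4]]
```

View pics/w7c.png

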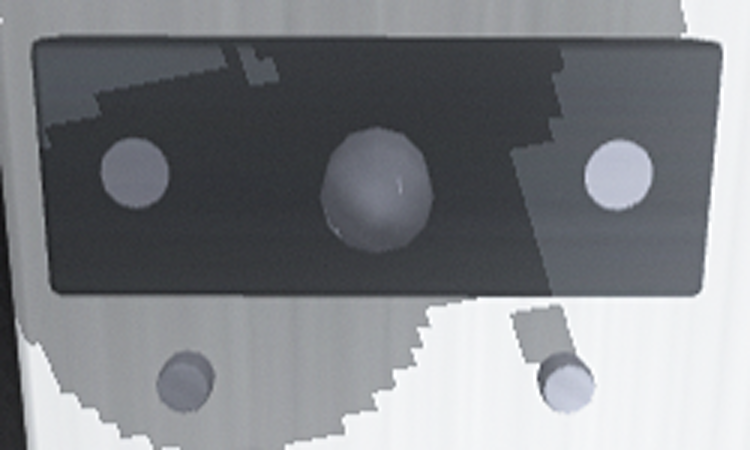

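```bash
python3 -m crank '{"slide":[[0.0005,0.0008,0.015],[0,0,0.015],[0,0,0.01],[0,0,0.003],[0,0,0]],"twist":[0,0,0,0,0]}'
python3 -m crank '{"slide":[[0,0,0.002],[0,0,0.002],[0,0,0.0005],[0,0,0]],"twist":[0,0,0,0]}'
python3 -c "
from h import *
st=tool(); snap('wrist','w8'); go(st,[550,39.3,7],79.16)"
```

```text
time: 8.35
tool_pos: [549.0, 39.3, 10.1]
tcp_rot: [-179.9, 0.0, 79.2]
ft_force: [0.2, 0.7, -3.9]
finger_gap: 61.9
time: 8.75
tool_pos: [550.5, 39.3, 7.4]
tcp_rot: [179.9, -0.0, 79.2]
ft_force: [-0.1, 0.6, -1.2]
finger_gap: 62.0
t 8.75 tcp [550.5  39.3   7.4] yaw [ 1.7994e+02 -1.0000e-02  7.9170e+01] F [-0.1  0.6 -1.2] gap 62.0 q [ -1.2  13.1 103.8   0.   63.    9.6]
slide mm [-0.1 -0.4  0.4] twist deg 0.01
```

View pics/w8.png

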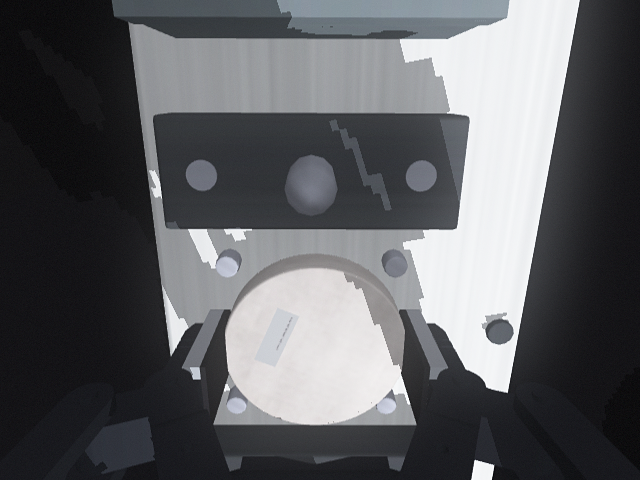

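```bash
python3 -m crank '{"slide":[[0,0,0.0006],[0,0,0]],"twist":[0,0]}'
python3 -m crank '{"slide":[[0,0,0],[0,0,0],[0,0,0],[0,0,0],[0,0,-0.01],[0,0,-0.03],[0,0,-0.04],[0,0,-0.04]],"twist":[0,0,0,0,0,0,0,0]}' 0
python3 -c "
from h import *
st=tool(); snap('wrist','w9'); go(st,[550,39.3,7],79.16)"
```

```text
time: 9.0
tool_pos: [550.5, 39.3, 7.4]
tcp_rot: [179.9, -0.0, 79.2]
ft_force: [-3.5, -0.2, 6.8]
finger_gap: 61.8
time: 9.8
tool_pos: [549.4, 39.4, 127.8]
tcp_rot: [-180.0, 0.0, 79.2]
ft_force: [0.8, 0.1, 0.6]
finger_gap: 85.3
t 9.8 tcp [549.4  39.4 127.8] yaw [-179.95    0.     79.17] F [0.8 0.1 0.6] gap 85.3 q [-1.2  4.1 99.9  0.  76.   9.6]
slide mm [1.000e-01 7.000e-01 1.208e+02] twist deg 0.01
```

View pics/w9.png

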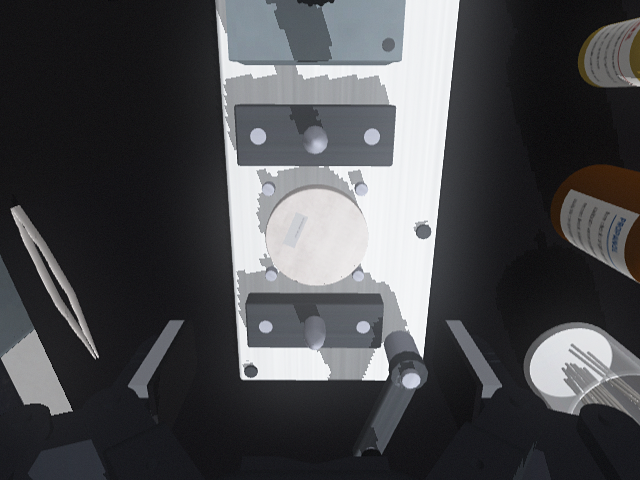

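```bash
python3 -c "
import cv2
a=cv2.imread('pics/w9.png')
cv2.imwrite('pics/w9c.png',cv2.resize(a[95:355,225:405],None,fx=4,fy=3,interpolation=cv2.INTER_CUBIC)[:390*2])
a=a[95:290,225:405];cv2.imwrite('pics/w9c.png',cv2.resize(a,None,fx=3,fy=3,interpolation=cv2.INTER_CUBIC))"
```

```text
(no output)
```

View pics/w9c.png

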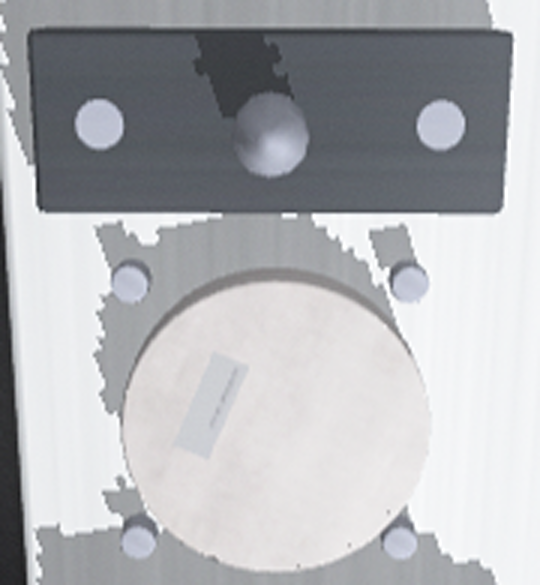

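Run:
```python
from fit import *
a=lambda x,y:(225+x/3,95+y/3)
pts=[((-28.5,28.5,20),a(130,283)),((28.5,28.5,20),a(408,283)),((-28.5,-28.5,20),a(138,541)),((28.5,-28.5,20),a(401,541)),((0,60,28.5),a(270.5,125))]
q=fit('w9',pts,[550,39,-10.8]); q=fit('w9',pts,[550,39,-10.8,0])
c,C,Rw,st=load('w9')
pv=p2w(c,C,Rw,(411,380),50); print('pivot',pv, 'grip?',p2w(c,C,Rw,(370,452),90))
a=np.radians(-10.84);R=np.array([[np.cos(a),-np.sin(a)],[np.sin(a),np.cos(a)]])
print('pivot exp',R@[60,-84]+[550,39.8])
for f,(hx) in (('piv',pv),):print((R.T@(hx[:2]-[550,39.8])))
go(tool(),[520,-390,200],116.5)
```

```text
fit [549.87  39.79 -10.82]
[[-0.5, -0.3], [0.9, -0.2], [-0.1, -0.0], [-0.1, 0.0], [-0.3, 0.5]]
fit [ 5.4985e+02  3.9710e+01 -1.0820e+01 -3.5000e-01]
[[-0.4, -0.3], [0.8, -0.2], [0.0, -0.1], [-0.1, -0.1], [-0.3, 0.6]]
pivot [592.92905781 -56.67367747  50.        ] grip? [560.3842261 -67.3055794  90.       ]
pivot exp [593.13174075 -53.98514242]
[ 60.3065585  -86.67867933]
t 9.85 tcp [553.9  39.3 136.3] yaw [ 1.7942e+02 -1.0000e-01  7.9180e+01] F [4.4 0.6 6.4] gap 85.5 q [-1.2  3.8 99.3  0.  76.3  9.6]
slide mm [-427.9   47.9  -64. ] twist deg -37.32
```

```bash
python3 -m crank '{"slide":[[-0.025,0.0015,-0.02],[-0.045,0.0025,-0.02],[-0.048,0.0025,-0.01],[-0.048,0.0025,-0.005],[-0.048,0.0025,0],[-0.048,0.0025,0],[-0.048,0.0025,0],[-0.048,0.0025,0]],"twist":[0,0,0,0,0,0,0,0]}' 0
python3 -m crank '{"slide":[[-0.033,0.0017,0],[-0.014,0.0005,0],[0,0,0],[0,0,0],[0,0,0],[0,0,0],[0,0,0],[0,0,0]],"twist":[0,-0.1,-0.145,-0.145,-0.145,-0.116,0,0]}'
python3 -c "
from h import *
st=tool(); snap('wrist','w10');tool()"
```

```text
time: 10.65
tool_pos: [500.9, -317.9, 182.0]
tcp_rot: [179.9, 0.0, 79.2]
ft_force: [0.7, -0.6, 0.6]
finger_gap: 85.5
time: 11.45
tool_pos: [494.7, -362.5, 181.6]
tcp_rot: [180.0, 0.0, 116.3]
ft_force: [0.3, -0.3, 0.6]
finger_gap: 85.8
t 11.45 tcp [ 494.7 -362.5  181.6] yaw [1.7999e+02 2.0000e-02 1.1627e+02] F [ 0.3 -0.3  0.6] gap 85.8 q [-41.   11.   86.6   0.   82.4 -67.3]
t 11.5 tcp [ 494.8 -362.5  181.5] yaw [1.7999e+02 2.0000e-02 1.1628e+02] F [0.  0.2 0. ] gap 85.6 q [-41.   11.   86.6   0.   82.4 -67.3]
```

View pics/w10.png

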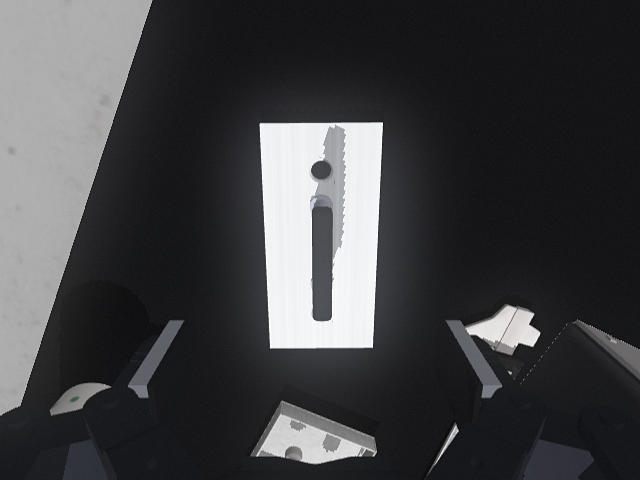

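```bash
python3 -c "
import cv2
a=cv2.imread('pics/w10.png')[110:360,245:395];cv2.imwrite('pics/w10c.png',cv2.resize(a,None,fx=2.4,fy=2.4,interpolation=cv2.INTER_CUBIC))"
python3 - <<'E'
from fit import *
pts=[((-45,95,8),(260,123)),((45,95,8),(383,122)),((45,-95,8),(373,348)),((-45,-95,8),(270,349)),((-7,42,56),(313,206)),((7,42,56),(332,206)),((7,-42,56),(331,320)),((-7,-42,56),(313,320)),((0,60,8),(320.5,170))]
q=fit('w10',pts,[512,-391,26.5]);
q2=fit('w10',pts[:4],[512,-391,26.5])
go(tool(),[q[0],q[1],60],q[2]+90)
E
```

```text
fit [ 513.04 -386.92   26.64]
[[-0.7, -1.7], [0.1, -1.4], [-0.2, -1.9], [-0.2, -2.4], [-1.3, 2.6], [0.9, 2.5], [1.0, 0.9], [-0.4, 1.0], [0.7, -0.9]]
fit [ 513.86 -388.11   26.66]
[[-0.4, 0.4], [0.2, 0.6], [0.0, -0.5], [0.1, -0.9]]
t 11.5 tcp [ 494.8 -362.5  181.5] yaw [1.7999e+02 2.0000e-02 1.1628e+02] F [0.  0.2 0. ] gap 85.6 q [-41.   11.   86.6   0.   82.4 -67.3]
slide mm [-30.    5.6 121.5] twist deg -0.36
```

View pics/w10c.png

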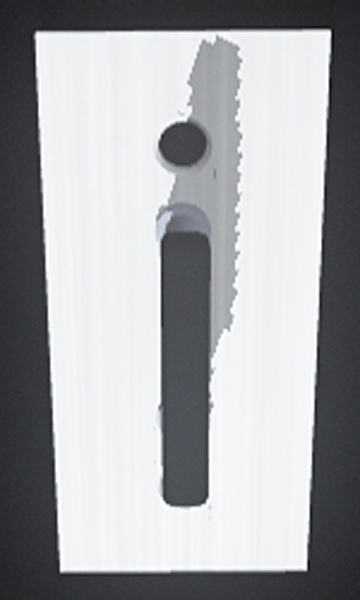

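```bash
python3 -m crank '{"slide":[[-0.015,0.003,0.01],[-0.0155,0.0028,0.03],[0,0,0.035],[0,0,0.025],[0,0,0.008],[0,0,0],[0,0,0]],"twist":[-0.006,0,0,0,0,0,0]}' 0
python3 -c "
from h import *
st=tool(); snap('wrist','w11');tool();go(st,[513.7,-388,31],116.65)"
```

```text
time: 12.2
tool_pos: [514.4, -387.8, 74.9]
tcp_rot: [180.0, 0.1, 116.8]
ft_force: [0.5, -0.4, 0.1]
finger_gap: 85.4
t 12.2 tcp [ 514.4 -387.8   74.9] yaw [1.7996e+02 1.2000e-01 1.1678e+02] F [ 0.5 -0.4  0.1] gap 85.4 q [-41.6  20.8  86.5  -0.   72.6 -68.3]
t 12.25 tcp [ 514.7 -388.1   75.5] yaw [179.93   0.18 116.78] F [-0.   0.3  0.4] gap 85.8 q [-41.6  20.8  86.4  -0.   72.6 -68.4]
slide mm [ 0.2 -0.7 43.9] twist deg 0.13
```

View pics/w11.png

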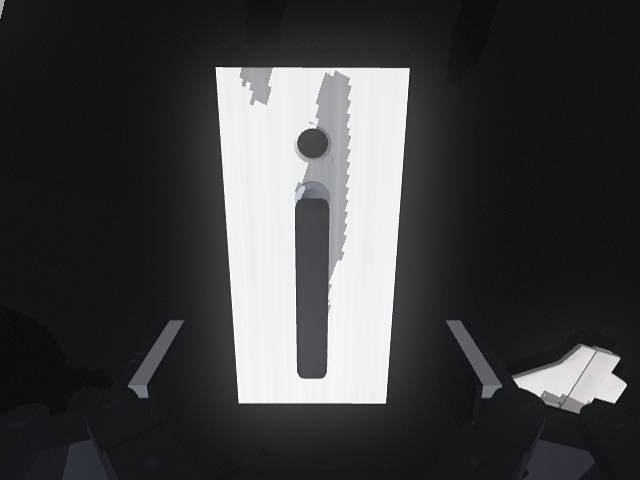

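```bash
python3 - <<'E'
from fit import *
c,C,Rw,st=load('w11')
a=p2w(c,C,Rw,(312.5,200),56);b=p2w(c,C,Rw,(312,378),56);print(a,b,(a+b)/2,np.linalg.norm(a-b))
pts=[((-45,95,8),(216,68)),((45,95,8),(409,68)),((45,-95,8),(386,403)),((-45,-95,8),(239,404))]
fit('w11',pts,[513,-388,26.6])
E
python3 -m crank '{"slide":[[0,-0.0003,0.015],[0,-0.0003,0.02],[0,0,0.0089],[0,0,0],[0,0,0]],"twist":[0.002,0,0,0,0]}' 0
python3 -m crank '{"slide":[[0,0,0],[0,0,0],[0,0,0],[0,0,0],[0,0,0],[0,0,0],[0,0,0],[0,0,0]],"twist":[0,0,0,0,0,0,0,0]}' 1 70
```

```text
[ 494.02934718 -348.97370769   56.        ] [ 531.51172858 -423.90659596   56.        ] [ 512.77053788 -386.44015182   56.        ] 83.78464453617666
fit [ 513.75 -388.48   26.77]
[[-0.8, -0.0], [0.6, 0.1], [0.4, 0.5], [-0.1, -0.5]]
time: 12.75
tool_pos: [513.1, -387.5, 29.5]
tcp_rot: [180.0, 0.0, 116.7]
ft_force: [0.4, 0.0, -0.9]
finger_gap: 85.5
time: 13.55
tool_pos: [513.0, -387.6, 29.7]
tcp_rot: [-180.0, 0.0, 116.7]
ft_force: [-2.0, -0.1, 4.9]
finger_gap: 12.8
```

```bash
python3 -m crank '{"slide":[[0,0,-0.004],[0,0,-0.012],[0,0,-0.025],[0,0,-0.03],[0,0,-0.03],[0,0,-0.014],[0,0,0],[0,0,0]],"twist":[0,0,0,0,0,0,0,0]}' 1 80
python3 -c "
from h import *
st=tool(); snap('wrist','w12');tool();go(st,[549.9,39.8,145],79.18)"
```

```text
time: 14.35
tool_pos: [512.6, -386.9, 143.1]
tcp_rot: [-180.0, -0.1, 116.7]
ft_force: [-0.4, 0.1, -6.5]
finger_gap: 12.8
t 14.35 tcp [ 512.6 -386.9  143.1] yaw [-1.7997e+02 -8.0000e-02  1.1670e+02] F [-0.4  0.1 -6.5] gap 12.8 q [-41.6  17.1  83.6   0.   79.4 -68.3]
t 14.4 tcp [ 512.1 -386.5  142. ] yaw [-1.7993e+02 -1.7000e-01  1.1670e+02] F [-0.8 -0.1 -7. ] gap 13.0 q [-41.6  17.1  83.7   0.   79.4 -68.3]
slide mm [364.4 225.1  -1.6] twist deg 37.52
```

View pics/w12.png

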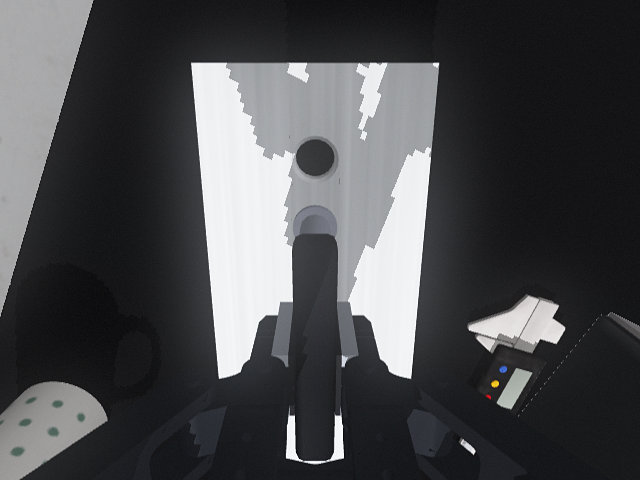

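```bash
python3 -c "
import cv2
a=cv2.imread('pics/w12.png')[50:260,180:450];cv2.imwrite('pics/w12c.png',cv2.resize(a,None,fx=2.8,fy=2.8,interpolation=cv2.INTER_CUBIC))"
python3 - <<'E'
from fit import *
c,C,Rw,st=load('w12')
Rt=Ro.from_euler('xyz',st['tcp_rot'],degrees=True).as_matrix()
Ct=Rt.T@(C-st['tool_pos']); Rwt=Rt.T@Rw
for p in((192,63),(439,63),(315,157),(205,200),(427,200)):
    print(p,p2w(c,Ct,Rwt,p,21.7).round(1))
E
```

```text
(192, 63) [ 93.9 -44.3  21.7]
(439, 63) [94.  45.1 21.7]
(315, 157) [60.2  0.3 21.7]
(205, 200) [ 43.1 -43.8  21.7]
(427, 200) [43.2 45.2 21.7]
```

View pics/w12c.png

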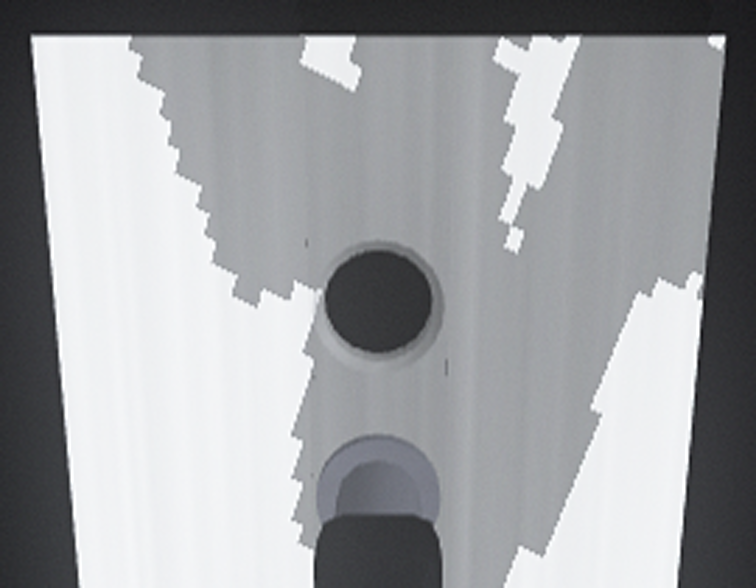

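```bash
python3 -m crank '{"slide":[[0,0,0],[0,0,0],[0,0,0],[0,0,0],[0,0,0],[0,0,0],[0.02,-0.002,0],[0.036,-0.0037,0]],"twist":[0.07,0.13,0.14,0.14,0.11,0.065,0,0]}'
python3 -m crank '{"slide":[[0.044,-0.0044,0],[0.044,-0.0044,0],[0.044,-0.0044,0],[0.044,-0.0044,0],[0.044,-0.0044,0],[0.044,-0.0044,0],[0.044,-0.0044,0],[0.03,-0.0034,0]],"twist":[0,0,0,0,0,0,0,0]}'
python3 -m crank '{"slide":[[0.02,-0.002,0.005],[0.01,-0.001,0.01],[0,0,0.015],[0,0,0.01],[0,0,0],[0,0,0],[0,0,0]],"twist":[0,0,0,0,0,0,0]}'
python3 -c "
from h import *
st=tool(); snap('wrist','w13');tool();go(st,[549.9,39.8,92],79.18)"
```

```text
time: 15.2
tool_pos: [516.3, -331.8, 141.5]
tcp_rot: [-179.8, -0.0, 79.0]
ft_force: [1.6, 0.3, -5.6]
finger_gap: 12.5
time: 16.0
tool_pos: [546.2, 10.2, 141.9]
tcp_rot: [-179.8, -0.0, 79.3]
ft_force: [0.5, -0.2, -5.9]
finger_gap: 12.6
time: 16.7
tool_pos: [551.0, 36.3, 104.9]
tcp_rot: [179.9, -0.0, 79.1]
ft_force: [0.8, 0.7, -4.4]
finger_gap: 12.8
t 16.7 tcp [551.   36.3 104.9] yaw [179.94  -0.    79.1 ] F [ 0.8  0.7 -4.4] gap 12.8 q [ -1.5   5.6 100.8  -0.   73.5   9.3]
t 16.75 tcp [551.2  36.5 105.1] yaw [ 1.7992e+02 -1.0000e-02  7.9110e+01] F [ 1.3  0.7 -5.9] gap 12.9 q [ -1.5   5.6 100.8  -0.   73.5   9.4]
slide mm [ 3.2 -1.8 12.9] twist deg -0.08
```

View pics/w13.png

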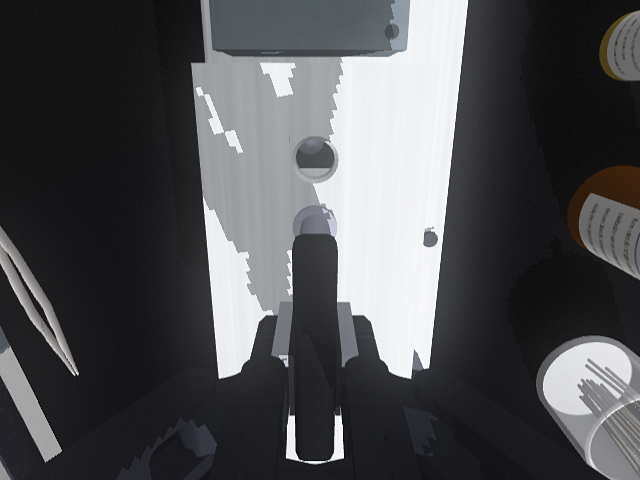

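```bash
python3 -m crank '{"slide":[[0.0018,-0.001,0.006],[0.0017,-0.001,0.006],[0,0,0],[0,0,0],[0,0,0],[0,0,0]],"twist":[0,0,0,0,0,0]}'
python3 -c "
from h import *
st=tool(); snap('wrist','w14');tool();go(st,[549.9,39.8,92],79.18)
a=cv2.imread('pics/w14.png')[50:260,180:450];cv2.imwrite('pics/w14c.png',cv2.resize(a,None,fx=2.8,fy=2.8,interpolation=cv2.INTER_CUBIC))"
```

```text
time: 17.35
tool_pos: [549.5, 40.9, 92.5]
tcp_rot: [180.0, -0.0, 79.2]
ft_force: [-0.2, 0.2, -4.7]
finger_gap: 12.5
t 17.35 tcp [549.5  40.9  92.5] yaw [179.97  -0.    79.17] F [-0.2  0.2 -4.7] gap 12.5 q [ -1.1   6.3 101.5  -0.   72.2   9.8]
t 17.4 tcp [549.5  40.9  92.5] yaw [179.97  -0.    79.17] F [ 0.6 -0.4 -4.8] gap 12.6 q [ -1.1   6.3 101.5   0.   72.2   9.8]
slide mm [-1.   0.7  0.5] twist deg -0.01
```

View pics/w14c.png

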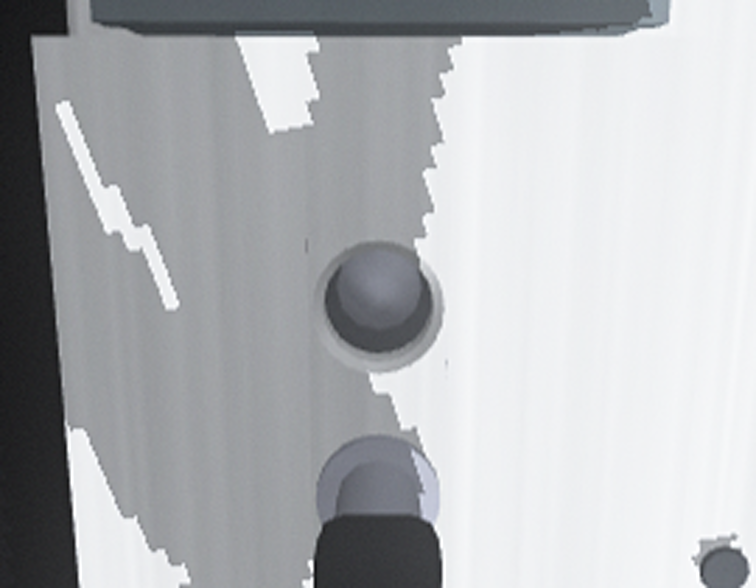

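Run:
```python
from fit import *
c,C,Rw,st=load('w14')
Rt=Ro.from_euler('xyz',st['tcp_rot'],degrees=True).as_matrix()
Ct=Rt.T@(C-st['tool_pos']); Rwt=Rt.T@Rw
zt=st['tool_pos'][2]
k=lambda p:((p-[180,50])*2.8).round(0)
print('hole top',k(w2p(c,Ct,Rwt,[60,.3,21.7])),'bot',k(w2p(c,Ct,Rwt,[60,.3,29.7])))
for dx in(-1,0,1):
  print(dx)
  for h,rad in((26,0),(24,4),(20,6),(14,7)):
    z=zt-28-h
    print(h,[k(w2p(c,Ct,Rwt,[60+dx+s*rad,.3,z])).tolist() for s in(-1,1)],[k(w2p(c,Ct,Rwt,[60+dx,.3+s*rad,z])).tolist() for s in(-1,1)])
```

```text
hole top [377. 302.] bot [377. 294.]
-1
26 [[377.0, 293.0], [377.0, 293.0]] [[377.0, 293.0], [377.0, 293.0]]
24 [[377.0, 317.0], [377.0, 264.0]] [[351.0, 291.0], [403.0, 291.0]]
20 [[377.0, 326.0], [377.0, 248.0]] [[339.0, 287.0], [415.0, 288.0]]
14 [[377.0, 326.0], [377.0, 238.0]] [[334.0, 283.0], [420.0, 283.0]]
0
26 [[377.0, 286.0], [377.0, 286.0]] [[377.0, 286.0], [377.0, 286.0]]
24 [[377.0, 310.0], [377.0, 258.0]] [[351.0, 284.0], [403.0, 284.0]]
20 [[377.0, 319.0], [377.0, 242.0]] [[339.0, 281.0], [415.0, 281.0]]
14 [[377.0, 320.0], [377.0, 232.0]] [[334.0, 276.0], [420.0, 276.0]]
1
26 [[377.0, 279.0], [377.0, 279.0]] [[377.0, 279.0], [377.0, 279.0]]
24 [[377.0, 304.0], [377.0, 251.0]] [[351.0, 278.0], [403.0, 278.0]]
20 [[377.0, 313.0], [377.0, 235.0]] [[339.0, 275.0], [415.0, 275.0]]
14 [[377.0, 314.0], [377.0, 226.0]] [[334.0, 270.0], [420.0, 270.0]]
```

```bash
python3 -m crank '{"slide":[[-0.0005,0.0001,0.005],[0,0,0.007],[0,0,0.004],[0,0,0],[0,0,0]],"twist":[0,0,0,0,0]}'
python3 -c "
from h import *
st=tool(); snap('wrist','w15');tool();go(st,[549.9,39.8,92],79.18)
a=cv2.imread('pics/w15.png')[50:260,180:450];cv2.imwrite('pics/w15c.png',cv2.resize(a,None,fx=2.8,fy=2.8,interpolation=cv2.INTER_CUBIC))"
```

```text
time: 17.9
tool_pos: [549.0, 40.4, 75.9]
tcp_rot: [-180.0, 0.0, 79.2]
ft_force: [0.2, -0.1, -5.4]
finger_gap: 12.4
t 17.9 tcp [549.   40.4  75.9] yaw [-1.7996e+02  1.0000e-02  7.9170e+01] F [ 0.2 -0.1 -5.4] gap 12.4 q [ -1.1   7.4 102.2  -0.   70.5   9.7]
t 17.95 tcp [549.2  40.4  76.2] yaw [-179.99    0.     79.17] F [ 0.1 -0.2 -5.7] gap 12.8 q [ -1.1   7.4 102.1   0.   70.5   9.7]
slide mm [ -0.4   1.  -16.1] twist deg -0.01
```

View pics/w15c.png

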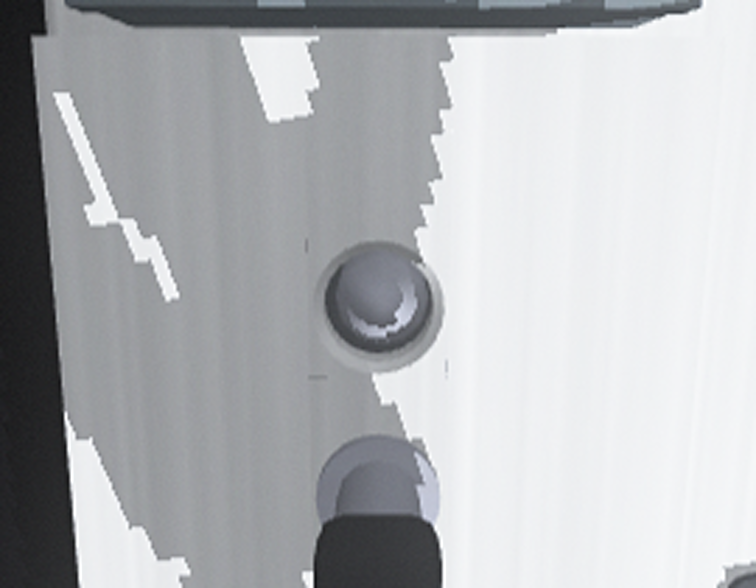

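```bash
python3 -m crank '{"slide":[[0,0,0.002],[0,0,0.002],[0,0,0.002],[0,0,0]],"twist":[0,0,0,0]}'
python3 -m crank '{"slide":[[0,0,0.002],[0,0,0.002],[0,0,0]],"twist":[0,0,0]}'
python3 -c "
from h import *
st=tool(); snap('wrist','w16');tool();go(st,[549.9,39.8,92],79.18)
a=cv2.imread('pics/w16.png')[50:260,180:450];cv2.imwrite('pics/w16c.png',cv2.resize(a,None,fx=2.8,fy=2.8,interpolation=cv2.INTER_CUBIC))"
```

```text
time: 18.35
tool_pos: [548.9, 40.4, 69.9]
tcp_rot: [-180.0, 0.0, 79.2]
ft_force: [0.1, 0.8, -5.8]
finger_gap: 12.5
time: 18.65
tool_pos: [548.9, 40.4, 65.8]
tcp_rot: [-180.0, 0.0, 79.2]
ft_force: [0.0, -0.3, -5.1]
finger_gap: 12.4
t 18.65 tcp [548.9  40.4  65.8] yaw [-1.7996e+02  1.0000e-02  7.9170e+01] F [ 0.  -0.3 -5.1] gap 12.4 q [ -1.1   8.1 102.5  -0.   69.4   9.7]
t 18.7 tcp [549.   40.4  66. ] yaw [-179.97    0.     79.17] F [ 0.2  0.1 -5.6] gap 12.3 q [ -1.1   8.1 102.5   0.   69.4   9.7]
slide mm [ -0.4   1.1 -26.2] twist deg -0.01
```

View pics/w16c.png

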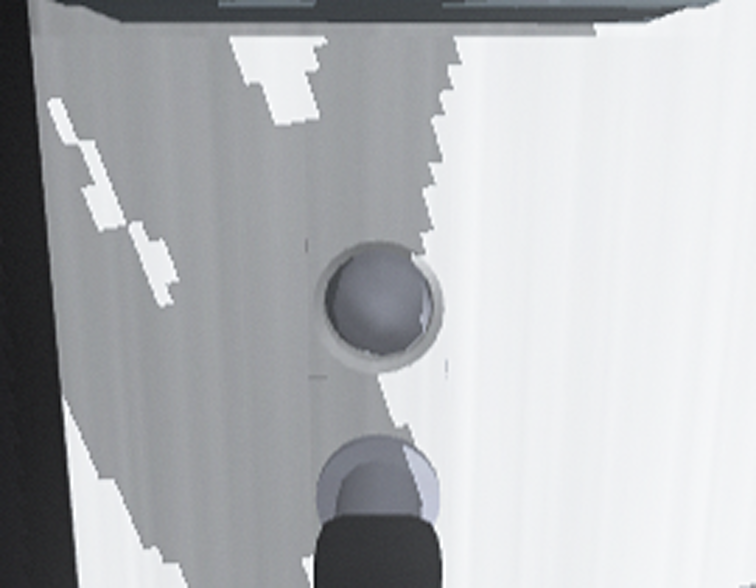

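```bash
python3 -m crank '{"slide":[[0,0,0.002],[0,0,0.002],[0,0,0.002],[0,0,0.001],[0,0,0]],"twist":[0,0,0,0,0]}'
python3 -m crank '{"slide":[[0,0,0.001],[0,0,0.0007],[0,0,0]],"twist":[0,0,0]}'
```

```text
time: 19.2
tool_pos: [549.0, 40.5, 59.0]
tcp_rot: [-180.0, 0.0, 79.2]
ft_force: [0.2, -0.8, -4.7]
finger_gap: 12.6
time: 19.5
tool_pos: [549.4, 40.4, 57.7]
tcp_rot: [180.0, -0.0, 79.2]
ft_force: [-0.8, 0.2, -4.5]
finger_gap: 12.7
```

```bash
python3 -m crank '{"slide":[[0,0,0.0005],[0,0,0.0005],[0,0,0]],"twist":[0,0,0]}'
python3 -m crank '{"slide":[[0,0,0.0005],[0,0,0]],"twist":[0,0]}'
python3 -c "
from h import *
st=tool(); snap('wrist','w17');tool()"
```

```text
time: 19.8
tool_pos: [549.4, 40.4, 57.7]
tcp_rot: [180.0, 0.0, 79.2]
ft_force: [-6.0, -0.4, 6.7]
finger_gap: 12.2
time: 20.0
tool_pos: [549.4, 40.4, 57.7]
tcp_rot: [180.0, 0.0, 79.2]
ft_force: [-8.0, -0.5, 10.7]
finger_gap: 12.7
t 20.0 tcp [549.4  40.4  57.7] yaw [179.99   0.    79.18] F [-8.  -0.5 10.7] gap 12.7 q [ -1.1   8.8 102.8  -0.   68.5   9.7]
t 20.05 tcp [549.4  40.4  57.6] yaw [179.99   0.    79.18] F [-8.2 -0.1 10.4] gap 12.4 q [ -1.1   8.8 102.8  -0.   68.5   9.7]
```

View pics/w17.png

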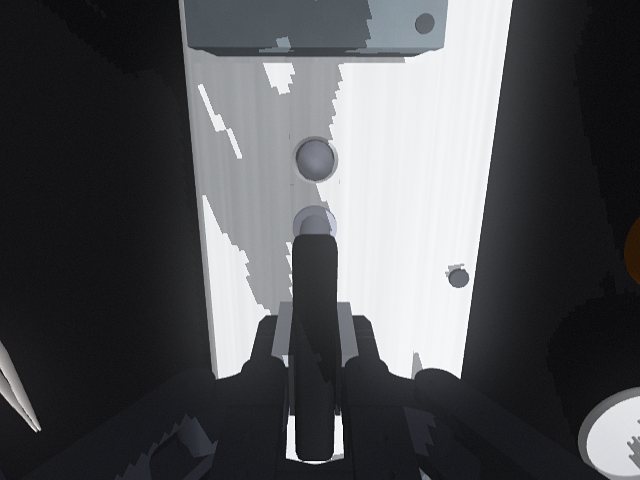

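```bash
python3 -m crank '{"slide":[[0,0,-0.001],[0,0,0],[0,0,0],[0,0,0],[0,0,0],[0,0,0]],"twist":[0,0,0,0,0,0]}' 0
python3 -m crank '{"slide":[[0,0,-0.015],[0,0,-0.03],[0,0,-0.035],[0,0,-0.02],[0,0,0],[0,0,0]],"twist":[0,0,0,0,0,0]}' 0
python3 -c "
from h import *
st=tool(); snap('wrist','w18');tool()"
```

```text
time: 20.65
tool_pos: [549.2, 40.4, 57.0]
tcp_rot: [-180.0, 0.0, 79.2]
ft_force: [-0.7, -0.1, -0.4]
finger_gap: 85.4
time: 21.25
tool_pos: [549.8, 40.4, 158.3]
tcp_rot: [179.9, -0.0, 79.2]
ft_force: [-1.0, 0.7, -0.2]
finger_gap: 85.3
t 21.25 tcp [549.8  40.4 158.3] yaw [ 1.7989e+02 -2.0000e-02  7.9170e+01] F [-1.   0.7 -0.2] gap 85.3 q [-1.1  2.5 98.3 -0.  79.1  9.7]
t 21.3 tcp [548.9  40.5 156.9] yaw [-179.98    0.     79.17] F [-0.2 -0.6 -0.4] gap 85.4 q [-1.1  2.5 98.4  0.  79.1  9.7]
```

View pics/w18.png

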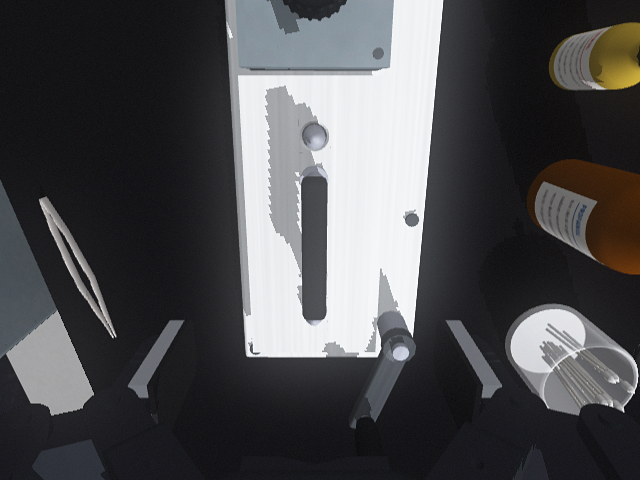

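```bash
python3 -m crank '{"slide":[[-0.025,0,0],[-0.04,0,0],[-0.04,0,0],[-0.025,0,0],[0,0,0],[0,0,0]],"twist":[0,0,0,0,0,0]}' 0
python3 -c "
from h import *
st=tool(); snap('wrist','w19');tool()"
```

```text
time: 21.9
tool_pos: [523.9, -87.3, 155.8]
tcp_rot: [-179.9, -0.0, 79.1]
ft_force: [0.1, 0.1, 0.4]
finger_gap: 85.2
t 21.9 tcp [523.9 -87.3 155.8] yaw [-1.7986e+02 -3.0000e-02  7.9080e+01] F [0.1 0.1 0.4] gap 85.2 q [-15.   -0.3 101.3   0.   79.1  -4.1]
t 21.95 tcp [524.2 -86.7 156. ] yaw [-1.7988e+02 -3.0000e-02  7.9140e+01] F [-0.7  0.3 -0.2] gap 85.5 q [-14.9  -0.3 101.3   0.   79.1  -4.1]
```

View pics/w19.png

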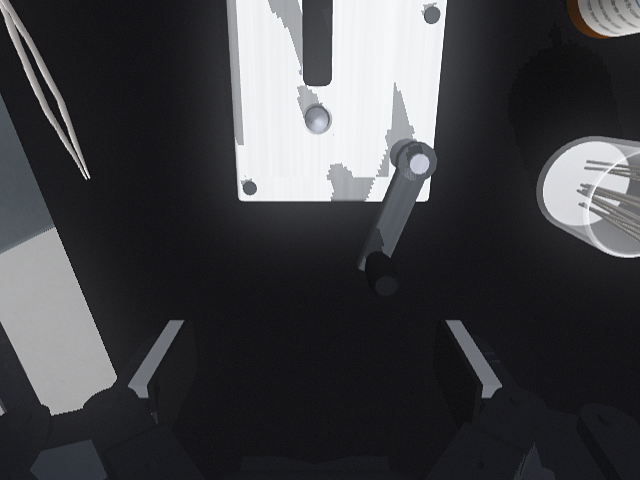

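Run:
```python
from h import *
c,C,Rw,st=load('w19')
g=p2w(c,C,Rw,(387,287),90.5); print('grip',g)
a=np.radians(-10.82);R=np.array([[np.cos(a),-np.sin(a)],[np.sin(a),np.cos(a)]])
N=np.array([549.7,40.2]); p=R@[60,-84]+N; print('pivot',p,p2w(c,C,Rw,(420,163),55))
d=R.T@(g[:2]-p); print(d,np.hypot(*d)); th=np.arctan2(-d[0],-d[1]); print('theta',th)
G=lambda t:p+R@np.array([-65*np.sin(t),-65*np.cos(t)])
for t in [th]+list(np.arange(.4,1.7,.1))+[1.6]: 
  w=G(t); print(round(t,2),w.round(1), 'nest',np.array([60-65*np.sin(t),-84-65*np.cos(t)]).round(1))
go(tool(),[*G(th),110],79.18)
```

```text
grip [ 559.78012178 -110.44283276   90.5       ]
pivot [592.86447532 -53.57008089] [592.3761509  -53.73085491  55.        ]
[-21.81978165 -62.07238906] 65.79577763257448
theta 0.33802966593726
0.34 [ 560.2 -109.8] nest [  38.4 -145.3]
0.4 [ 556.8 -107.6] nest [  34.7 -143.9]
0.5 [ 551.5 -103.7] nest [  28.8 -141. ]
0.6 [546.7 -99.4] nest [  23.3 -137.6]
0.7 [542.4 -94.5] nest [  18.1 -133.7]
0.8 [538.6 -89.3] nest [  13.4 -129.3]
0.9 [535.3 -83.7] nest [   9.1 -124.4]
1.0 [532.5 -77.8] nest [   5.3 -119.1]
1.1 [530.4 -71.7] nest [   2.1 -113.5]
1.2 [528.9 -65.3] nest [  -0.6 -107.6]
1.3 [528.1 -58.9] nest [  -2.6 -101.4]
1.4 [527.9 -52.4] nest [ -4.1 -95. ]
1.5 [528.3 -45.9] nest [ -4.8 -88.6]
1.6 [529.4 -39.5] nest [ -5.  -82.1]
1.6 [529.4 -39.5] nest [ -5.  -82.1]
t 21.95 tcp [524.2 -86.7 156. ] yaw [-1.7988e+02 -3.0000e-02  7.9140e+01] F [-0.7  0.3 -0.2] gap 85.5 q [-14.9  -0.3 101.3   0.   79.1  -4.1]
slide mm [-15.9  39.8  45.9] twist deg -0.04
```

```bash
python3 -m crank '{"slide":[[-0.008,0.02,0.01],[-0.0079,0.0198,0.03],[0,0,0.03],[0,0,0.02],[0,0,0.011],[0,0,0],[0,0,0]],"twist":[0,0,0,0,0,0,0]}' 0
python3 -c "
from h import *
st=tool(); snap('wrist','w20');go(st,[560.0,-110.1,55],79.18)"
```

```text
time: 22.65
tool_pos: [561.4, -109.8, 56.8]
tcp_rot: [180.0, -0.0, 79.2]
ft_force: [-0.2, 1.2, 0.2]
finger_gap: 85.1
t 22.65 tcp [ 561.4 -109.8   56.8] yaw [179.96  -0.    79.22] F [-0.2  1.2  0.2] gap 85.1 q [-16.2  11.9  99.3   0.   68.7  -5.4]
slide mm [-0.6 -1.4  1.8] twist deg 0.04
```

View pics/w20.png

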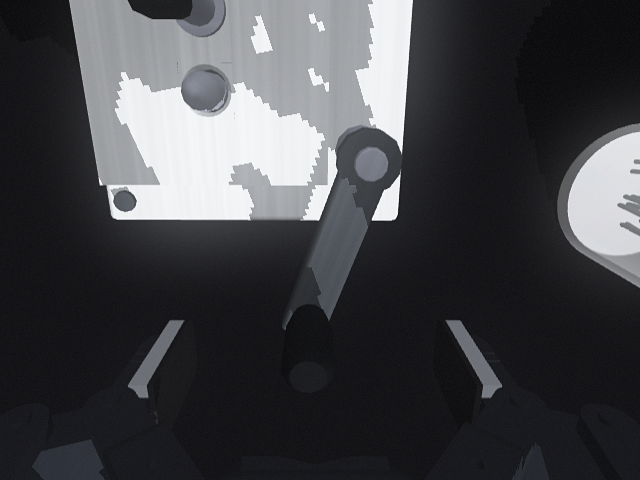

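```bash
python3 -m crank '{"slide":[[-0.0004,-0.0012,0.0015],[0,0,0],[0,0,0],[0,0,0],[0,0,0],[0,0,0],[0,0,0],[0,0,0]],"twist":[0,0,0,0,0,0,0,0]}' 1 30
python3 -m crank '{"slide":[[0.0017,-0.0045,0],[0.0026,-0.0051,0],[0.0034,-0.0054,0],[0.0039,-0.0053,0],[0.0044,-0.0047,0],[0.0049,-0.0043,0],[0.0053,-0.0038,0],[0.0056,-0.0032,0]],"twist":[0,0,0,0,0,0,0,0]}'
```

```text
time: 23.5
tool_pos: [559.7, -110.7, 54.9]
tcp_rot: [180.0, 0.0, 79.2]
ft_force: [-2.4, -0.6, 4.4]
finger_gap: 16.9
time: 24.3
tool_pos: [531.2, -73.1, 55.1]
tcp_rot: [179.8, 0.1, 79.1]
ft_force: [4.4, -5.3, -2.0]
finger_gap: 16.8
```

```bash
python3 -m crank '{"slide":[[0.006,-0.0026,0],[0.0061,-0.0021,0],[0.0064,-0.0013,0],[0.0064,-0.0009,0],[0.0033,-0.0002,0],[0.0032,0,0],[0,0,0],[0,0,0]],"twist":[0,0,0,0,0,0,0,0]}'
python3 -c "
from h import *
st=tool(); snap('wrist','w21');go(st,[529.4,-39.5,55],79.18)"
```

```text
time: 25.1
tool_pos: [528.7, -40.7, 54.9]
tcp_rot: [180.0, 0.0, 79.1]
ft_force: [-2.9, -2.3, 5.3]
finger_gap: 16.8
t 25.1 tcp [528.7 -40.7  54.9] yaw [1.800e+02 4.000e-02 7.915e+01] F [-2.9 -2.3  5.3] gap 16.8 q [ -9.9   6.  106.2  -0.   67.9   1. ]
slide mm [ 1.3  0.4 -0.1] twist deg -0.03
```

View pics/w21.png

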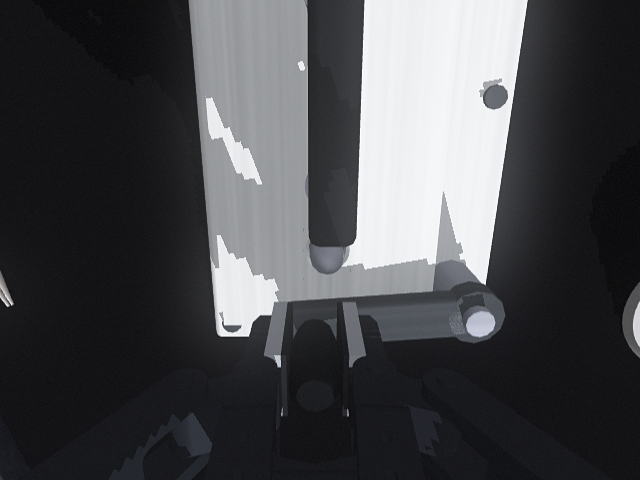

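```bash
python3 -m crank '{"slide":[[0.0015,0,0],[0.001,0,0],[0,0,0],[0,0,0]],"twist":[0,0,0,0]}'
python3 -m crank '{"slide":[[0.0008,0,0],[0,0,0]],"twist":[0,0]}'
```

```text
time: 25.55
tool_pos: [529.0, -38.5, 54.9]
tcp_rot: [-180.0, 0.1, 79.1]
ft_force: [-4.6, -4.6, 5.7]
finger_gap: 16.8
time: 25.75
tool_pos: [529.2, -37.7, 54.9]
tcp_rot: [-180.0, 0.1, 79.1]
ft_force: [-3.5, -4.3, 5.6]
finger_gap: 17.2
```

```bash
python3 -m crank '{"slide":[[0.001,0,0],[0.001,0,0],[0,0,0]],"twist":[0,0,0]}'
python3 -c "
from h import *
st=tool(); snap('wrist','w22')"
```

```text
time: 26.05
tool_pos: [529.5, -35.7, 54.9]
tcp_rot: [-180.0, 0.1, 79.1]
ft_force: [-2.8, -4.6, 7.1]
finger_gap: 17.1
t 26.05 tcp [529.5 -35.7  54.9] yaw [-1.7998e+02  7.0000e-02  7.9140e+01] F [-2.8 -4.6  7.1] gap 17.1 q [-9.300e+00  6.100e+00  1.061e+02 -1.000e-01  6.790e+01  1.500e+00]
```

View pics/w22.png

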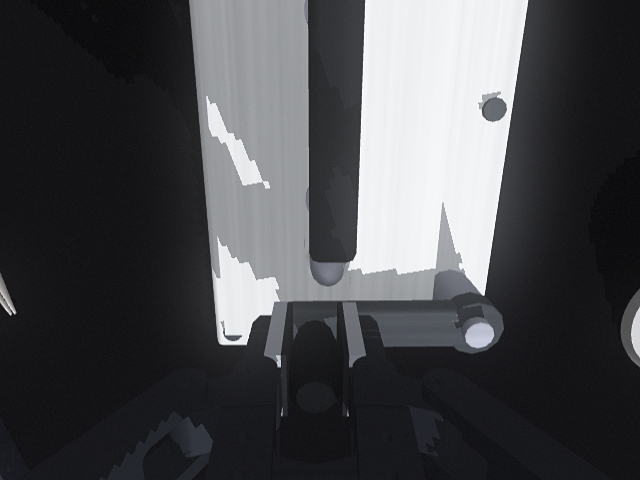

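```bash
python3 -m crank '{"slide":[[0.001,0,0],[0.001,0,0],[0,0,0]],"twist":[0,0,0]}'
python3 -m crank '{"slide":[[0.001,0,0],[0.001,0,0],[0,0,0]],"twist":[0,0,0]}'
python3 -c "
from h import *
st=tool(); snap('wrist','w23')"
```

```text
time: 26.4
tool_pos: [529.9, -33.8, 54.9]
tcp_rot: [-180.0, 0.1, 79.1]
ft_force: [-4.1, -4.6, 6.2]
finger_gap: 17.3
time: 26.7
tool_pos: [530.1, -32.7, 54.9]
tcp_rot: [-180.0, 0.2, 79.1]
ft_force: [-5.0, -8.5, 7.2]
finger_gap: 16.7
t 26.7 tcp [530.1 -32.7  54.9] yaw [-1.7998e+02  1.5000e-01  7.9140e+01] F [-5.  -8.5  7.2] gap 16.7 q [ -9.    6.1 106.   -0.2  67.9   2. ]
```

View pics/w23.png

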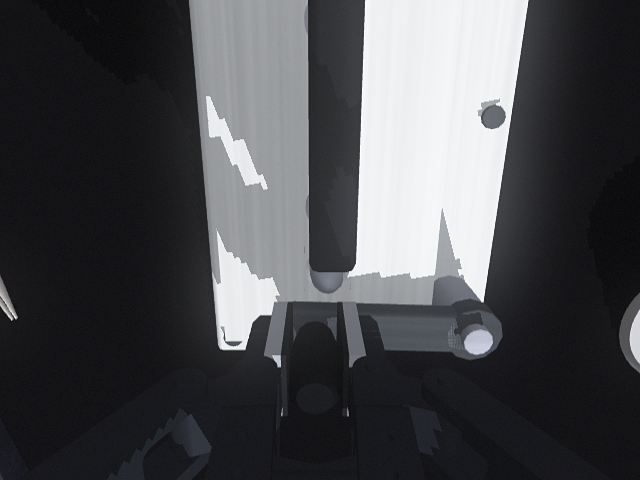

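```bash
python3 -m crank '{"slide":[[0,0,0],[0,0,0],[0,0,0],[0,0,0],[0,0,-0.02],[0,0,-0.03],[0,0,-0.03],[0,0,-0.02]],"twist":[0,0,0,0,0,0,0,0]}' 0
python3 -m crank '{"slide":[[0.015,0,0],[0,0,0],[0,0,0]],"twist":[0,0,0]}' 0
python3 -c "
from h import *
st=tool(); snap('wrist','w24');go(st,[575,176,155],79.18)"
```

```text
time: 27.55
tool_pos: [531.4, -31.1, 156.9]
tcp_rot: [179.9, -0.0, 79.2]
ft_force: [0.1, 0.3, 0.2]
finger_gap: 85.8
time: 27.85
tool_pos: [532.6, -15.7, 152.9]
tcp_rot: [-179.9, 0.0, 79.2]
ft_force: [0.2, -0.3, 0.0]
finger_gap: 85.2
t 27.85 tcp [532.6 -15.7 152.9] yaw [-1.7986e+02  1.0000e-02  7.9250e+01] F [ 0.2 -0.3  0. ] gap 85.2 q [-7.200e+00  1.000e-01  1.012e+02 -0.000e+00  7.880e+01  3.600e+00]
slide mm [196.3   5.9  -2.1] twist deg 0.07
```

View pics/w24.png

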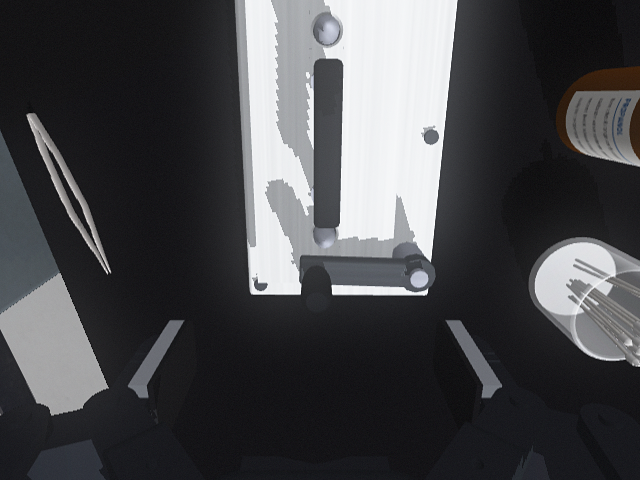

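Run:
```python
from h import *
c,C,Rw,st=load('w24')
a=np.radians(-10.82);R=np.array([[np.cos(a),-np.sin(a)],[np.sin(a),np.cos(a)]]);N=np.array([549.7,40.2])
for n,p,z in(('grip',(317,299),90.5),('piv',(418.5,279),55),('armEdge1',(301,256),48.5),('armEdge2',(400,257),48.5)):
  w=p2w(c,C,Rw,p,z);print(n,w.round(1),(R.T@(w[:2]-N)).round(1))
```

```text
grip [529.9 -37.5  90.5] [ -4.8 -80. ]
piv [591.7 -53.4  55. ] [ 58.8 -84.1]
armEdge1 [521.7 -27.1  48.5] [-14.8 -71.4]
armEdge2 [583.  -39.4  48.5] [ 47.7 -71.9]
```

```bash
python3 -m crank '{"slide":[[0.03,0.0015,0],[0.045,0.0015,0],[0.045,0.0015,0],[0.045,0.0015,0],[0.03,0,0],[0,0,0],[0,0,0]],"twist":[0,0,0,0,0,0,0]}' 0
python3 -c "
from h import *
st=tool(); snap('wrist','w25')"
```

```text
time: 28.6
tool_pos: [575.1, 174.1, 153.0]
tcp_rot: [-179.9, 0.1, 79.3]
ft_force: [0.3, 0.6, -0.2]
finger_gap: 85.5
t 28.6 tcp [575.1 174.1 153. ] yaw [-1.7987e+02  8.0000e-02  7.9260e+01] F [ 0.3  0.6 -0.2] gap 85.5 q [12.  10.5 90.2 -0.  79.5 22.7]
```

View pics/w25.png

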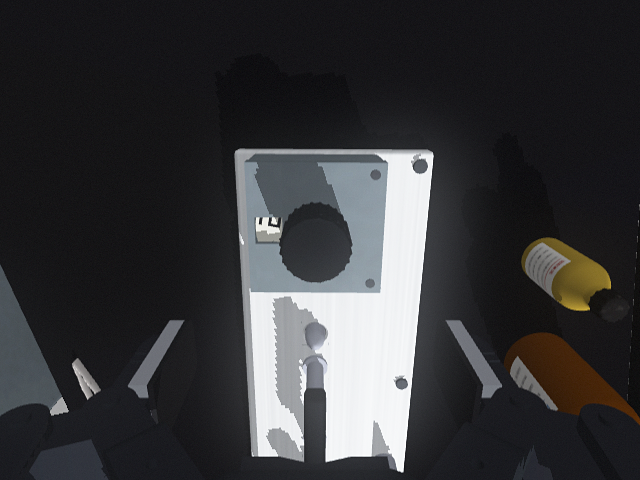

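```bash
python3 -c "
from h import *
a=cv2.imread('pics/w25.png')[195:265,240:300];cv2.imwrite('pics/w25c.png',cv2.resize(a,None,fx=8,fy=8,interpolation=cv2.INTER_CUBIC))
c,C,Rw,st=load('w25'); print(p2w(c,C,Rw,(316,243),86))
go(st,[576.2,178.7,153],79.18)"
```

```text
[577.6324267  182.53201981  86.        ]
slide mm [ 4.7  0.2 -0. ] twist deg 0.08
```

View pics/w25c.png

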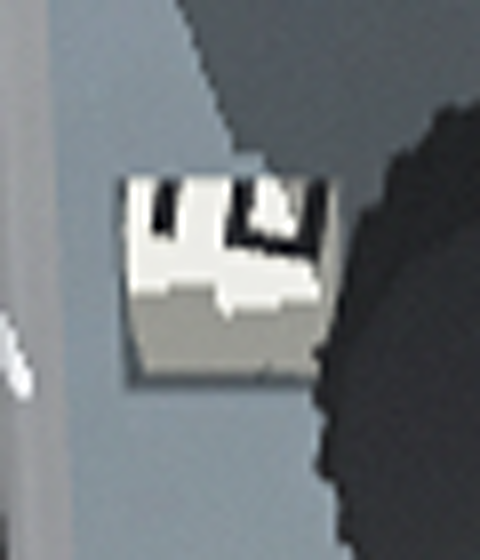

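```bash
python3 -m crank '{"slide":[[0.003,0.0004,0],[0.0026,0.0003,0],[0,0,0],[0,0,0],[0,0,0],[0,0,0],[0,0,0],[0,0,0]],"twist":[-0.1,-0.147,-0.147,-0.147,-0.147,-0.147,-0.147,-0.147]}' 0
python3 -m crank '{"slide":[[0,0,0],[0,0,0],[0,0,0],[0,0,0],[0,0,0.01],[0,0,0.01],[0,0,0]],"twist":[-0.147,-0.147,-0.147,0,0,0,0]}' 0
python3 -c "
from h import *
st=tool(); snap('wrist','w26')
a=cv2.imread('pics/w26.png')[100:400,200:440];cv2.imwrite('pics/w26c.png',cv2.resize(a,None,fx=2,fy=2,interpolation=cv2.INTER_CUBIC))
go(st,[576.8,179.5,58],169.18)"
```

```text
time: 29.45
tool_pos: [577.3, 177.5, 154.1]
tcp_rot: [-179.9, -0.0, 144.1]
ft_force: [0.2, -0.7, 0.3]
finger_gap: 85.3
time: 30.15
tool_pos: [575.8, 178.7, 131.6]
tcp_rot: [-179.9, -0.2, 169.0]
ft_force: [-0.3, -0.8, 0.3]
finger_gap: 85.3
t 30.15 tcp [575.8 178.7 131.6] yaw [-179.9    -0.23  168.98] F [-0.3 -0.8  0.3] gap 85.3 q [ 12.4  11.9  90.9  -0.   77.4 -66.6]
slide mm [-1.1  1.1 73.6] twist deg -0.2
```

View pics/w26.png

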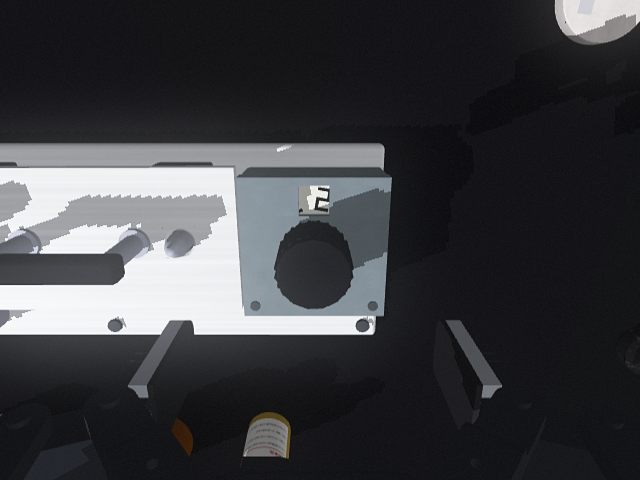

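View pics/w26c.png

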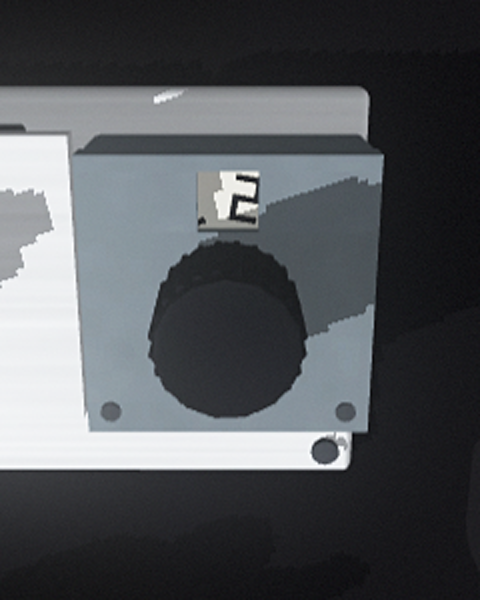

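```bash
python3 -c "
from h import *
c,C,Rw,st=load('w26'); print(p2w(c,C,Rw,(313.7,273.5),86))
go(tool(),[576.8,179.5,58],169.18)"
python3 -m crank '{"slide":[[-0.0015,0.0003,0.015],[0,0,0.025],[0,0,0.02],[0,0,0.01],[0,0,0.003],[0,0,0],[0,0,0]],"twist":[0,0,0,0,0,0,0]}' 0
python3 -c "
from h import *
st=tool(); snap('wrist','w27')
c,C,Rw,st=load('w27')
print(w2p(c,C,Rw,[576.2,178.7,86]),w2p(c,C,Rw,[578.2,178.7,86]))"
```

```text
[574.99021436 178.35000429  86.        ]
t 30.2 tcp [576.3 179.  132.6] yaw [-1.7993e+02 -1.7000e-01  1.6902e+02] F [-0.5 -0.2 -0.4] gap 85.5 q [ 12.4  11.9  90.8  -0.   77.5 -66.6]
slide mm [-0.6  0.7 74.6] twist deg -0.16
time: 30.9
tool_pos: [579.9, 179.7, 62.8]
tcp_rot: [180.0, 0.1, 169.1]
ft_force: [0.1, 0.4, -0.1]
finger_gap: 85.3
t 30.9 tcp [579.9 179.7  62.8] yaw [1.7996e+02 1.0000e-01 1.6912e+02] F [ 0.1  0.4 -0.1] gap 85.3 q [ 12.4  16.4  93.3   0.   70.2 -66.7]
[309.81206336 349.79289663] [310.96666753 354.88036908]
```

View pics/w27.png

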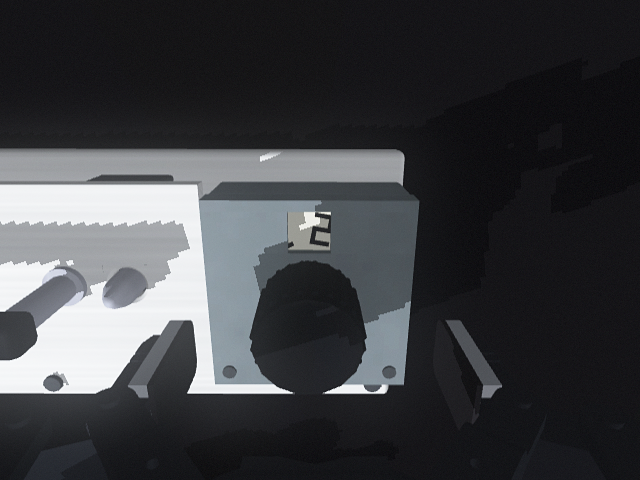

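```bash
python3 -m crank '{"slide":[[0.002,-0.0008,0.002],[0.0021,-0.0008,0.0025],[0,0,0],[0,0,0]],"twist":[0,0,0,0]}' 0
python3 -c "
from h import *
st=tool(); snap('wrist','w28')"
```

```text
time: 31.35
tool_pos: [574.5, 178.6, 57.0]
tcp_rot: [-180.0, -0.0, 169.1]
ft_force: [-0.2, 0.3, -0.7]
finger_gap: 85.3
t 31.35 tcp [574.5 178.6  57. ] yaw [-1.8000e+02 -1.0000e-02  1.6912e+02] F [-0.2  0.3 -0.7] gap 85.3 q [ 12.4  16.1  94.3  -0.   69.6 -66.7]
```

View pics/w28.png

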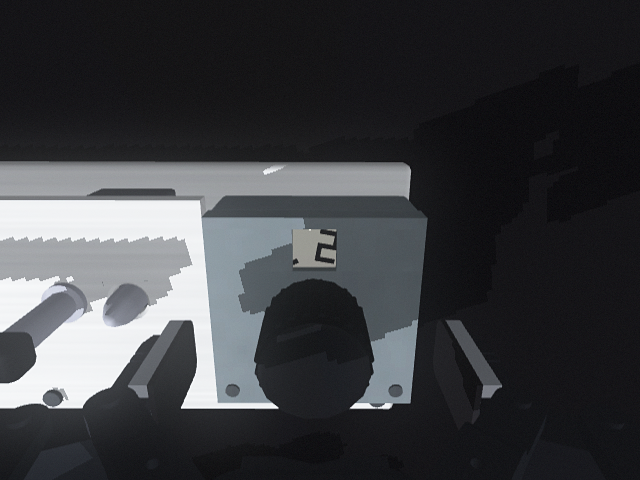

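```bash
python3 -m crank '{"slide":[[0,0,0],[0,0,0],[0,0,0],[0,0,0],[0,0,0],[0,0,0],[0,0,0]],"twist":[0,0,0,0,0,0,0]}' 1 35
python3 -m crank '{"slide":[[0,0,0],[0,0,0],[0,0,0],[0,0,0]],"twist":[0.05,0.08,0.07,0]}'
python3 -c "
from h import *
st=tool(); snap('wrist','w29')"
```

```text
time: 32.1
tool_pos: [574.7, 178.3, 57.3]
tcp_rot: [-180.0, 0.0, 169.1]
ft_force: [-2.5, -2.9, 5.1]
finger_gap: 36.9
time: 32.5
tool_pos: [574.8, 178.6, 57.4]
tcp_rot: [180.0, 0.0, 157.6]
ft_force: [-1.8, -2.5, 4.7]
finger_gap: 37.1
t 32.5 tcp [574.8 178.6  57.4] yaw [1.7999e+02 1.0000e-02 1.5760e+02] F [-1.8 -2.5  4.7] gap 37.1 q [ 12.4  16.1  94.3  -0.   69.6 -55.2]
```

View pics/w29.png

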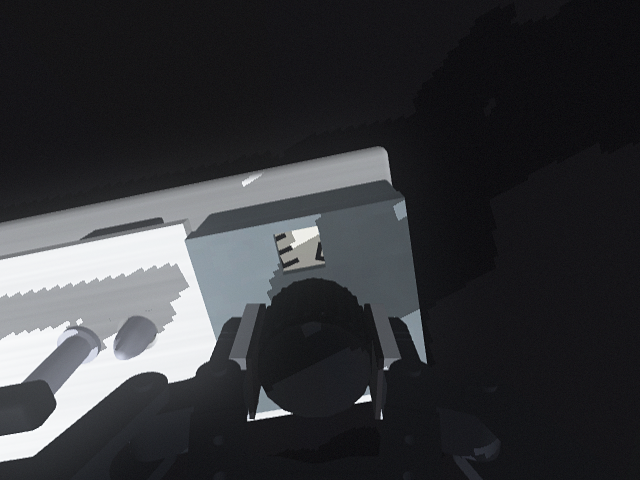

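```bash
python3 -m crank '{"slide":[[0,0,0],[0,0,0],[0,0,0],[0,0,0],[0,0,0],[0,0,0],[0,0,0],[0,0,0]],"twist":[0.1,0.14,0.14,0.14,0.14,0.14,0.14,0.14]}'
python3 -m crank '{"slide":[[0,0,0],[0,0,0],[0,0,0],[0,0,0]],"twist":[0.14,0.06,0,0]}'
python3 -c "
from h import *
st=tool(); snap('wrist','w30')"
```

```text
time: 33.35
tool_pos: [575.9, 179.5, 57.4]
tcp_rot: [179.8, -0.1, 95.6]
ft_force: [6.2, 2.2, -1.0]
finger_gap: 36.8
time: 33.75
tool_pos: [576.2, 179.5, 57.4]
tcp_rot: [179.8, -0.1, 84.5]
ft_force: [6.3, 2.4, -1.2]
finger_gap: 37.2
t 33.75 tcp [576.2 179.5  57.4] yaw [ 1.7981e+02 -1.2000e-01  8.4460e+01] F [ 6.3  2.4 -1.2] gap 37.2 q [12.4 16.1 94.2  0.1 69.4 17.9]
```

View pics/w30.png

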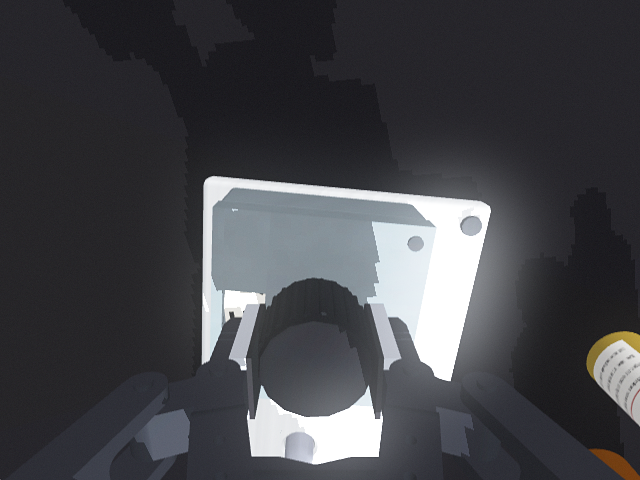

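```bash
python3 -m crank '{"slide":[[0,0,0],[0,0,0],[0,0,0],[0,0,0],[0,0,-0.015],[0,0,-0.025],[0,0,-0.02],[0,0,0]],"twist":[0,0,0,0,0,0,-0.07,-0.14]}' 0
python3 -m crank '{"slide":[[0,0,0],[0,0,0],[0,0,0],[0,0,0],[0,0,0],[0,0,0],[0,0,0],[0,0,0]],"twist":[-0.147,-0.147,-0.147,-0.147,-0.147,-0.147,-0.147,-0.1]}' 0
python3 -m crank '{"slide":[[0,0,0],[0,0,0],[0,0,0]],"twist":[-0.14,0,0]}' 0
python3 -c "
from h import *
st=tool(); snap('wrist','w31')
a=cv2.imread('pics/w31.png')[130:330,220:420];cv2.imwrite('pics/w31c.png',cv2.resize(a,None,fx=3,fy=3,interpolation=cv2.INTER_CUBIC))"
```

```text
time: 34.6
tool_pos: [577.4, 179.3, 122.6]
tcp_rot: [179.6, -0.0, 96.5]
ft_force: [0.4, -0.5, -0.2]
finger_gap: 85.2
time: 35.4
tool_pos: [575.1, 178.7, 118.5]
tcp_rot: [180.0, 0.1, 161.4]
ft_force: [0.5, 0.4, -0.4]
finger_gap: 85.4
time: 35.7
tool_pos: [575.0, 178.7, 118.0]
tcp_rot: [180.0, 0.0, 168.8]
ft_force: [0.9, -0.6, -0.8]
finger_gap: 85.4
t 35.7 tcp [575.  178.7 118. ] yaw [1.7998e+02 5.0000e-02 1.6884e+02] F [ 0.9 -0.6 -0.8] gap 85.4 q [ 12.4  12.3  92.    0.   75.7 -66.5]
```

View pics/w31c.png

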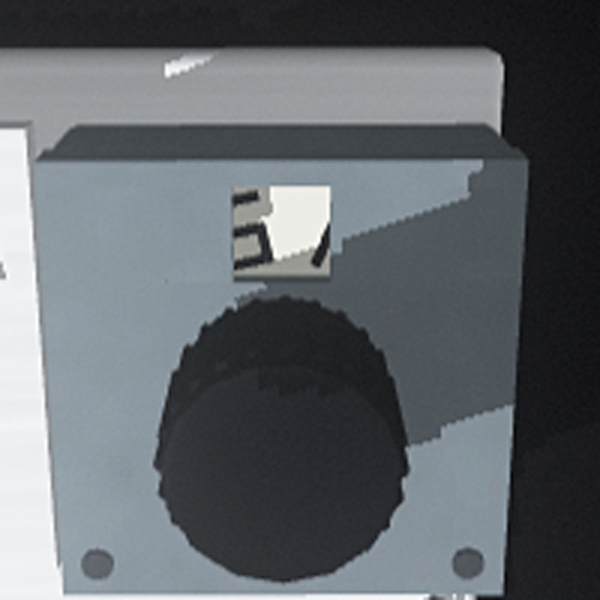

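```bash
python3 -m crank '{"slide":[[0,0,0.015],[0,0,0.025],[0,0,0.015],[0,0,0.006],[0,0,0],[0,0,0]],"twist":[0,0,0,0,0,0]}' 0
python3 -m crank '{"slide":[[0,0,0],[0,0,0],[0,0,0],[0,0,0],[0,0,0],[0,0,0]],"twist":[0,0,0,0,0,0]}' 1 35
python3 -m crank '{"slide":[[0,0,0],[0,0,0],[0,0,0],[0,0,0],[0,0,0]],"twist":[0.06,0.1,0.08,0,0]}'
python3 -c "
from h import *
st=tool(); snap('wrist','w32')
a=cv2.imread('pics/w32.png')[180:420,200:440];cv2.imwrite('pics/w32c.png',cv2.resize(a,None,fx=2.5,fy=2.5,interpolation=cv2.INTER_CUBIC))"
```

```text
time: 36.35
tool_pos: [575.1, 178.7, 56.6]
tcp_rot: [180.0, 0.0, 169.1]
ft_force: [0.3, 0.1, 0.9]
finger_gap: 85.6
time: 36.95
tool_pos: [575.0, 178.3, 57.0]
tcp_rot: [-180.0, 0.0, 169.1]
ft_force: [-1.8, -2.1, 5.6]
finger_gap: 36.8
time: 37.45
tool_pos: [575.1, 178.5, 57.0]
tcp_rot: [180.0, 0.1, 155.3]
ft_force: [-1.2, -1.4, 4.5]
finger_gap: 36.9
t 37.45 tcp [575.1 178.5  57. ] yaw [1.7998e+02 5.0000e-02 1.5530e+02] F [-1.2 -1.4  4.5] gap 36.9 q [ 12.4  16.1  94.3  -0.   69.5 -52.9]
```

View pics/w32c.png

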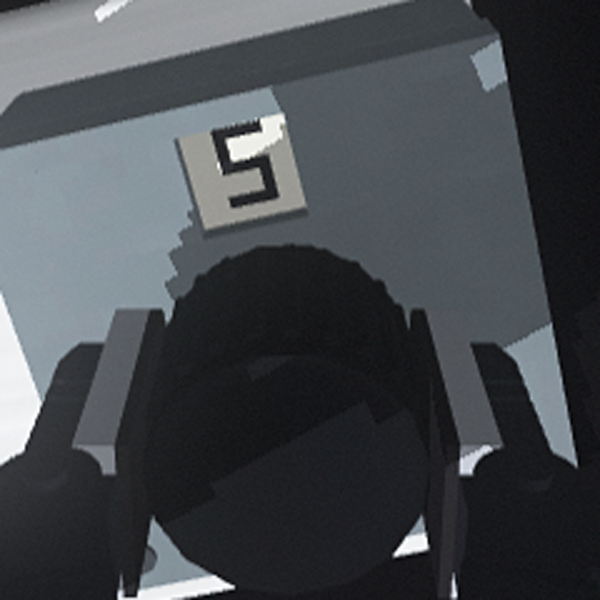

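```bash
python3 -m crank '{"slide":[[0,0,0],[0,0,0],[0,0,0],[0,0,0],[0,0,-0.015],[0,0,-0.025],[0,0,-0.02],[0,0,-0.005]],"twist":[0,0,0,0,0,0,0,0]}' 0
python3 -m crank '{"slide":[[0.01,0,0],[0,0,0],[0,0,0],[0,0,0]],"twist":[-0.12,-0.12,0,0]}' 0
python3 -c "
from h import *
st=tool(); snap('wrist','w33')
a=cv2.imread('pics/w33.png')[150:350,220:420];cv2.imwrite('pics/w33c.png',cv2.resize(a,None,fx=3,fy=3,interpolation=cv2.INTER_CUBIC))"
```

```text
time: 38.3
tool_pos: [576.9, 179.1, 125.4]
tcp_rot: [179.8, 0.3, 155.3]
ft_force: [0.9, -0.6, 0.1]
finger_gap: 85.7
time: 38.7
tool_pos: [565.5, 182.8, 120.9]
tcp_rot: [-180.0, -0.0, 168.9]
ft_force: [1.1, 0.0, 0.4]
finger_gap: 85.2
t 38.7 tcp [565.5 182.8 120.9] yaw [-1.7999e+02 -2.0000e-02  1.6887e+02] F [1.1 0.  0.4] gap 85.2 q [ 13.   11.   93.1  -0.   75.9 -65.9]
```

View pics/w33c.png

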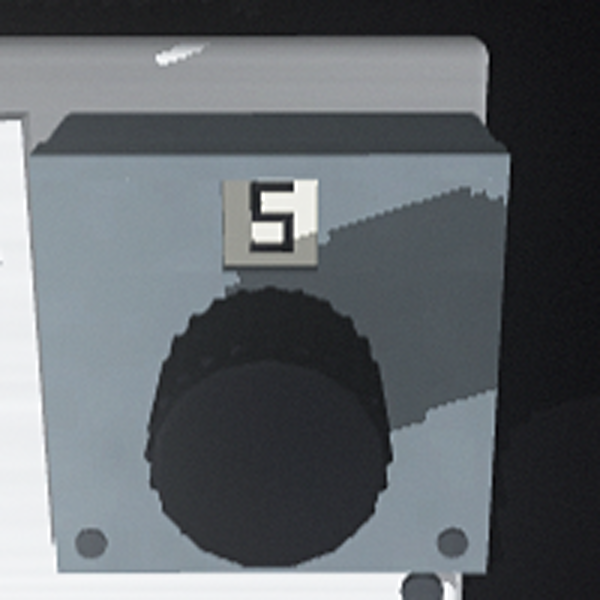

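```bash
python3 -m crank '{"slide":[[0,0,-0.02],[0,0.03,-0.03],[0,0.035,-0.03],[0,0,0],[0,0,0],[0,0,0]],"twist":[0,0,0,0,0,0]}' 0
python3 -c "
from h import *
st=tool(); snap('wrist','w34'); snap('top','t34')
b=cv2.imread('pics/t34.png')
cv2.imwrite('pics/t34c.png',cv2.resize(b[170:370,60:330],None,fx=2.9,fy=2.9,interpolation=cv2.INTER_CUBIC))"
```

```text
time: 39.35
tool_pos: [577.2, 245.9, 199.6]
tcp_rot: [-179.9, -0.1, 169.0]
ft_force: [0.1, -0.8, -0.4]
finger_gap: 85.4
t 39.35 tcp [577.2 245.9 199.6] yaw [-1.7992e+02 -1.1000e-01  1.6899e+02] F [ 0.1 -0.8 -0.4] gap 85.4 q [ 18.4  12.7  82.7  -0.   84.7 -60.6]
```

View pics/t34c.png

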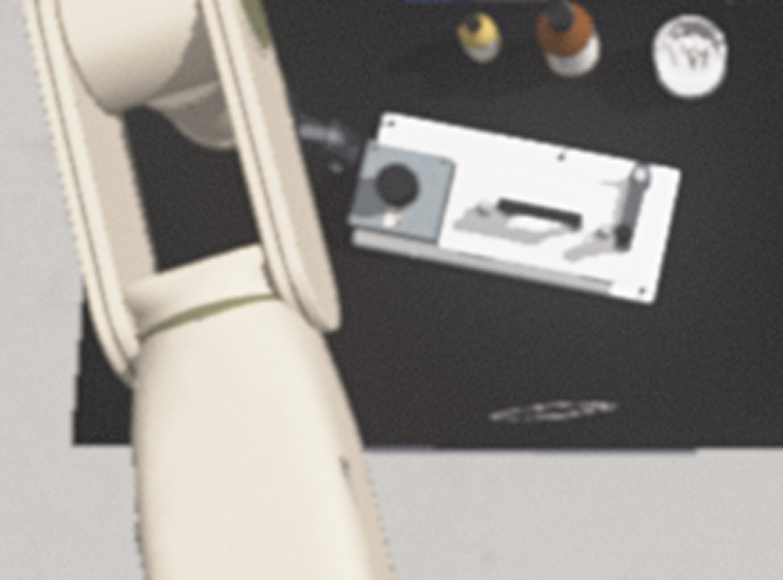

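View pics/w34.png

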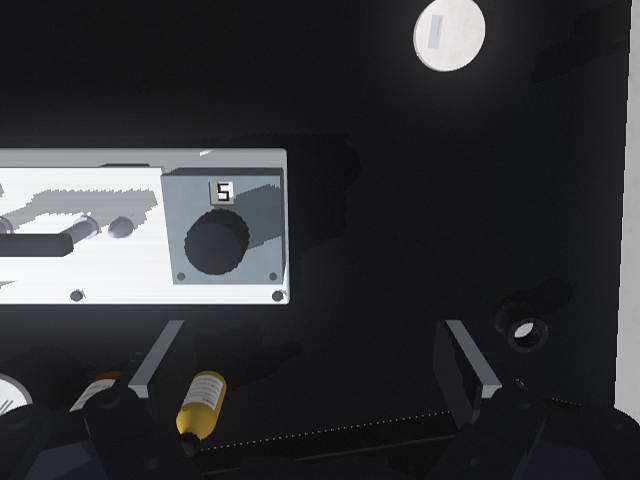

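All is in place: 5 stands in the window, the clamp lies across the plate, both pins come through, and nothing else has moved. I'm handing in.

```bash
python3 -c "
from bench import hand_in
print(hand_in())"
```

```text
the job is handed in; nothing more can be done
None
```

The job is done and handed in at about 39.5 s of the 72 s limit; the hand-in gives no verdict.

1. **Block:** I laid the larger block flat in the nest, and the picture shows it inside the four studs.
2. **Cover plate:** I lowered it in the gripper over both dowel pins. It met no force until it seated, and the tool then stood exactly 28 mm higher than at pick-up, which matches the shoulder height. Both pins show through their holes.
3. **Clamp arm:** I swung it until the force rose at the stop. In the pictures it measures about 1.63 rad, against a stop at 1.6. I had to command about 6 mm more travel than I had worked out before the force rose, probably because the grip slid between the pads.
4. **Number wheel:** 5 stands in the window, about 0.35 mm (0.012 rad) off centre. It took two turns, because the first ended about 0.24 rad short.

In the last pictures the gripper is clear of everything. The smaller block, bottle and jar stand where they were. The mug was not in that last view, but the arm did not go near it.

I saw no failed check. The wrist camera and the model disagreed by 2–3 mm on the knob's position, which the grasp tolerated. The highest wrist force I read was about 13 N, when the plate seated.

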